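# Restock a gravity lane and its tin crate

### The arm

A 6-joint arm with a two-finger parallel gripper is mounted at the origin on the work surface. World frame = base frame: x ahead of the robot, y to its left, z up, the work surface at z = 0. Lengths are in m, angles in rad, forces in N, time in s.
With the tool pointing down it reaches from about 0.3 to 0.875 m from the base axis. Payload 6.4 kg.
Tool frame: the origin (TCP) lies at the very end of the fingers, on their centre line; the grasp point (between the pads) lies 19 mm behind it; z points along the fingers, y is the direction in which the jaws open and shut (so a half turn about z gives the same grasp; the last joint's range is limited). The gripper opens to 85 mm and grips with 20 to 120 N. Pads are 22 mm wide; open, the fingers measure 114 mm over their backs; the gripper's body (76 mm by 85 mm) begins 54 mm behind the grasp point. The pads swing forward as they close: fully open they stand 13 mm farther back than shut.
Start: joints at [1.013, 0.181, 1.607, -0, 1.354, -0.206], TCP at [0.198, 0.54, 0.231] pointing down, gripper open.
Joint ranges: [-2.99, 2.99], [-0.89, 2.07], [0.3, 2.58], [-1.14, 4.28], [0, 2.63], [-3.12, 3.12]. Speed limits (rad/s): [2.57, 2.57, 3.01, 3.14, 3.14, 3.14].

### API

Orientations are given as a unit quaternion [w, x, y, z].
In Python, from bench import * gives the robot as it stands.
- The arm moves only by the tool arm_command, never from a script. Its argument "motion" is text: rows parted by semicolons, each of 7 numbers parted by spaces: the shift along the tool's x, y, z in units of 0.2 m (1.0 is 0.2 m), then the turn, a rotation vector about the tool's x, y, z in units of 60 degrees (1.0 is 60 degrees), then the opening, from 0 (shut) to 1 (fully open). In form: tx ty tz ax ay az grip; .... A call has 1 to 10 rows; each row shifts and turns the pose as measured when the row begins, along the tool's axes as they then stand; what a row does not reach is not made up. A row lasts 1/12 s, in which the tool goes at most 41.7 mm and 7.16 degrees, less where a joint would pass 70% of its speed; a pose out of reach is approached as far as the arm can. A call with a number of a shift or a turn outside -1 to 1 is refused whole. A call with a gripper value outside its range is refused whole. The fingers move at their own pace and stop on an object; the grip force is fixed at half the most. Time passes only in rows, so rows that do not move let the fingers close. It gives the time, the measured TCP pose, the force and the opening at its end, in the units of the state.
- get_obs(): the state, without advancing time (a new reading comes with each control period).
- camera(name): name is "scene" or "top"; returns a dict with "img" (420x560x3 uint8, red, green, blue), "intrinsics" (3x3 intrinsics, pixels), "pose" (4x4, takes a point from camera to world coordinates). Camera axes: x right, y down, z forward; pixel columns grow to the right and rows downward; lengths in m; the calibration is good to about 2 mm. A picture is of the moment at which its call begins. There is no depth.
- hand_in(): hands the job in, once; it reports no verdict.
Trained networks look in the newest picture that a camera, given by its name, has taken for a name from the list of things; names that differ only in an ending like _2 or _b are one class to them, and where a whole thing is asked for, a point or a joint stands for the part that bears it (a point fixed in the world has none). Each returns a list of dicts, best first, with "conf" (0 to 1); they miss things now and then, are a little off and sometimes report something else, mostly with a low value. They report only what shows in the picture. A call takes as long as a camera call. They do not tell look-alikes from the thing itself.
- search_frame(camera, target): "box" ([left, top, right, bottom] in pixels, round what is visible of it).
The state is a dict: "time_s": time; "q": joint angles; "dq": joint speeds; "joint_efforts": joint torques, N m; "eef_pos": TCP position; "eef_rot": TCP orientation; "wrist_force": force on the tool from outside, world axes, zero at the start; "torque": the same for the moment, N m; "opening": opening from 0.0 (shut) to 1.0 (fully open).
Only numpy, scipy, OpenCV 4.12 (cv2) and the standard library are available. Lean on these libraries where they do the work, as an engineer would, in place of code of your own. Each camera call takes 0.05 s, during which the arm holds its last target.

### The job

Put this delivery away. Turn the guarded knob fully anticlockwise to raise the stop of the gravity lane, load every canister into the upper part of the lane lying across it with its neck towards the knob's side, and only when all of them rest behind the stop turn the knob fully clockwise so that they roll down to the end of the lane. Stand every tin upright in the divided crate, one to a cell, at any time, and leave the yellow bin and the tape roll where they are.

Things in the scene. Friction and masses are not known exactly. Their poses are not given: they have to be found in the camera images.
- lane: Fixed grey gravity lane on legs, sloping down along its +x (roughly away from the robot), 0.2126 m per m; +y is the robot's left, the knob's side. Origin on the bench straight below the loading point. Side walls with inner faces at lane y = -58 and +76 mm, tops 34 mm above the aluminium running strip. Open upper end at x = -70 mm, end wall at x = 530 mm.
- strip_top (a point): On the running strip's surface at lane x = 100, y = 0. The strip is raised, 56 mm wide (lane y -28 to 28 mm), its height above the bench 135 mm - 0.2126 x; channels 10 mm deep on both sides take the canisters' collars. A canister rolls only with its neck to +y and its middle near y = 0; the wrong way round a collar rides on the strip and it may stick.
- load_point (a point): Loading point: on the strip's surface at lane x = 0, y = 0, 135 mm above the bench. A canister set down here has its axis 26 mm higher. Let go here it rolls down by itself until it meets the raised stop or the canister ahead; up to four queue behind the stop at about 57 mm pitch and leave the loading point clear for the fingers.
- stop_point (a point): On the strip's surface where the 5 mm thick steel stop plate crosses the lane, lane x = 245 mm, y = 0. Raised, the plate stands 28 mm above the strip; it sinks 29 mm per rad of the knob and is below the strip from 1.0 rad on. Released canisters then roll on and queue against the end wall at lane x = 530 mm.
- knob (a joint): Black bar knob with vertical axis in the guard well; works the stop. 0 rad: stop fully raised (end of travel, turned anticlockwise seen from above); 1.3 rad: stop fully sunk (other end of travel). Grows clockwise seen from above. Stays where it is left; needs about 0.15 N m. Starts partly or fully turned to the sunk side.
- knob_grip (a point): On the knob's axis at the height to grip, 102 mm above the bench, 12 mm below the knob's top. The bar is 56 mm long, 16 mm thick, its underside 80 mm above the bench. Turns with the knob: the point's x runs along the bar, which lies along lane x at 0 rad.
- well_rim (a point): Centre of the mouth of the knob's guard well, lane x = 130, y = 162 mm, 125 mm above the bench: open-topped, square with the lane, 122 mm wide inside, walls 6 mm thick, floor 72 mm above the bench. The knob stands in its middle; fingers go in from above beside the bar, 53 mm from bar to wall.
- crate: Fixed square light-wood crate 167 x 167 mm, 34 mm high, walls and dividers 5 mm, floor 5 mm thick, divided by one wall each way into 2 x 2 cells 76 mm square inside; cell centres at +-40.5 mm in its x and y. Origin: centre of its underside, z up.
- can0: Metal canister lying on the bench; may be absent. Barrel 50 mm in diameter, 104 mm long, along its x axis; origin at the middle of the barrel, on the axis. Grey eight-sided collars, 54 mm across flats, cover 38 to 52 mm from the origin at both ends and rest flat on the bench, axis 27 mm up. Black neck, 26 mm in diameter, 18 mm long, at the +x end only. 0.24 kg.
- can1: Metal canister lying on the bench; may be absent. Barrel 50 mm in diameter, 104 mm long, along its x axis; origin at the middle of the barrel, on the axis. Grey eight-sided collars, 54 mm across flats, cover 38 to 52 mm from the origin at both ends and rest flat on the bench, axis 27 mm up. Black neck, 26 mm in diameter, 18 mm long, at the +x end only. 0.24 kg.
- can2: Metal canister lying on the bench; may be absent. Barrel 50 mm in diameter, 104 mm long, along its x axis; origin at the middle of the barrel, on the axis. Grey eight-sided collars, 54 mm across flats, cover 38 to 52 mm from the origin at both ends and rest flat on the bench, axis 27 mm up. Black neck, 26 mm in diameter, 18 mm long, at the +x end only. 0.24 kg.
- can3: Metal canister lying on the bench; may be absent. Barrel 50 mm in diameter, 104 mm long, along its x axis; origin at the middle of the barrel, on the axis. Grey eight-sided collars, 54 mm across flats, cover 38 to 52 mm from the origin at both ends and rest flat on the bench, axis 27 mm up. Black neck, 26 mm in diameter, 18 mm long, at the +x end only. 0.24 kg.
- can0_neck (a point): Tip of the neck of can0, 70 mm from its origin along its +x.
- can1_neck (a point): Tip of the neck of can1, 70 mm from its origin along its +x.
- can2_neck (a point): Tip of the neck of can2, 70 mm from its origin along its +x.
- can3_neck (a point): Tip of the neck of can3, 70 mm from its origin along its +x.
- tin0: Steel tin with paper band, standing upright on the bench, 48 mm diameter, 70 mm high; may be absent. Origin: centre of its underside, z up. About 0.25 kg.
- tin1: Steel tin with paper band, standing upright on the bench, 48 mm diameter, 70 mm high; may be absent. Origin: centre of its underside, z up. About 0.25 kg.
- tin2: Steel tin with paper band, standing upright on the bench, 48 mm diameter, 70 mm high; may be absent. Origin: centre of its underside, z up. About 0.25 kg.
- parts_bin: Bystander: yellow open parts bin 80 x 120 x 55 mm. Origin under its centre.
- tape_roll: Bystander: roll of tape lying flat, 100 mm diameter, 45 mm high. Origin under its centre.
Not all that is in view belongs to the job. What is shaped like the tin1 but pink is not meant. Leave any orange look-alike of the tin2 alone.

How it is judged:
On the way, in this order (a step that is already met when the one before it is completed fails the run):
1. the stop is raised: knob turned fully anticlockwise (below 0.12 rad) (value of joint knob below 0.12 rad), for 0.2 s.
2. every canister present rests in the upper lane behind the raised stop, across the lane with its neck to the knob's side, let go (x of can0 in the frame of lane between -0.02 and 0.24 m and y of can0 in the frame of lane between -0.02 and 0.02 m and z of can0 in the frame of lane between 0.09 and 0.18 m and y of each of can0_neck, can1_neck, can2_neck, can3_neck in the frame of lane above 0.045 m and linear speed of each of can0, can1, can2, can3 below 0.03 m/s and x of can1 in the frame of lane between -0.02 and 0.24 m and y of can1 in the frame of lane between -0.02 and 0.02 m and z of can1 in the frame of lane between 0.09 and 0.18 m and x of can2 in the frame of lane between -0.02 and 0.24 m and y of can2 in the frame of lane between -0.02 and 0.02 m and z of can2 in the frame of lane between 0.09 and 0.18 m and x of can3 in the frame of lane between -0.02 and 0.24 m and y of can3 in the frame of lane between -0.02 and 0.02 m and z of can3 in the frame of lane between 0.09 and 0.18 m and value of joint knob below 0.15 rad and contact force between the fingers and can0 below 0.05 N and contact force between the fingers and can1 below 0.05 N and contact force between the fingers and can2 below 0.05 N and contact force between the fingers and can3 below 0.05 N), for 0.3 s.
3. the knob is turned fully clockwise (above 1.15 rad) and every canister has rolled past the stop (x of can0 in the frame of lane between 0.262 and 0.53 m and y of can0 in the frame of lane between -0.02 and 0.02 m and z of can0 in the frame of lane between 0.03 and 0.13 m and y of each of can0_neck, can1_neck, can2_neck, can3_neck in the frame of lane above 0.045 m and linear speed of each of can0, can1, can2, can3 below 0.03 m/s and x of can1 in the frame of lane between 0.262 and 0.53 m and y of can1 in the frame of lane between -0.02 and 0.02 m and z of can1 in the frame of lane between 0.03 and 0.13 m and x of can2 in the frame of lane between 0.262 and 0.53 m and y of can2 in the frame of lane between -0.02 and 0.02 m and z of can2 in the frame of lane between 0.03 and 0.13 m and x of can3 in the frame of lane between 0.262 and 0.53 m and y of can3 in the frame of lane between -0.02 and 0.02 m and z of can3 in the frame of lane between 0.03 and 0.13 m and value of joint knob above 1.15 rad), for 0.3 s.
At the end, for the whole second after the job is handed in: Every canister present rests in the lower lane, its middle past the stop plate by 17 mm or more and within 20 mm of lane y = 0, neck to the knob's side; the knob is above 1.15 rad; every tin present stands upright (within 0.12 rad) on the crate's floor, one to a cell; all at rest (all of step 3 and (x of tin0 in the frame of crate between 0.015 and 0.066 m or x of tin0 in the frame of crate between -0.066 and -0.015 m) and (y of tin0 in the frame of crate between 0.015 and 0.066 m or y of tin0 in the frame of crate between -0.066 and -0.015 m) and height (world z) of each of tin0, tin1, tin2 below 0.012 m and angle between each of tin0, tin1, tin2's own z axis and vertical below 0.12 rad and linear speed of each of tin0, tin1, tin2 below 0.02 m/s and (x of tin1 in the frame of crate between 0.015 and 0.066 m or x of tin1 in the frame of crate between -0.066 and -0.015 m) and (y of tin1 in the frame of crate between 0.015 and 0.066 m or y of tin1 in the frame of crate between -0.066 and -0.015 m) and (x of tin2 in the frame of crate between 0.015 and 0.066 m or x of tin2 in the frame of crate between -0.066 and -0.015 m) and (y of tin2 in the frame of crate between 0.015 and 0.066 m or y of tin2 in the frame of crate between -0.066 and -0.015 m) and horizontal distance between each of tin1, tin2 and tin0 above 0.045 m and horizontal distance between tin2 and tin1 above 0.045 m); the robot touches nothing.
It fails at once if the parts bin is moved more than 50 mm (distance of parts_bin from where it was at the start of the episode above 0.05 m).
It fails at once if the tape roll is moved more than 50 mm (distance of tape_roll from where it was at the start of the episode above 0.05 m).
Of can0, can1, can2, can3 only 2 to 4 are there at a start; the rules pass over those that are not, and their reading is None.
Of tin0, tin1, tin2 only 2 to 3 are there at a start; the rules pass over those that are not, and their reading is None.
At some moment in a run one of can0, can1, can2, can3 may be knocked a few centimetres aside while the robot is not near it.
It also fails if it takes over 210 s, if anything falls off the work surface, if the arm or the gripper's body presses on something with over 40 N, if the wrist force passes 120 N, or if a joint passes its speed limit or range.

## Working session

There is one attempt and no reset: what is moved stays moved. The work goes in short steps, Python scripts to look and compute and a tool call to move; the robot and the scene stay as the last step left them, time stands still between calls to the robot, and variables do not carry over. Pictures are saved under pics/ and viewed, and the job is handed in when it is done.

Besides the shell and the picture viewer there is one more tool, called as name(argument=value, ...), one argument or row to a line, values as JSON. arm_command: Moves the arm, as the interface text tells. Shifts and turns lie within -1 to 1; 1 stands for 0.2 m of shift or 60 degrees of turn. Its arguments: {"type":"object","properties":{"motion":{"type":"string"}},"required":["motion"]}

```bash
ls; mkdir -p pics
cat > h.py <<'E'
from bench import *
import numpy as np, cv2
def snap(name,fn):
    c=camera(name); cv2.imwrite('pics/'+fn,c['img'][:,:,::-1]); return c
def px2w(c,u,v,z):
    K=np.array(c['intrinsics']);T=np.array(c['pose'])
    d=T[:3,:3]@np.linalg.solve(K,[u,v,1.0]);o=T[:3,3]
    return o+d*(z-o[2])/d[2]
def w2px(c,p):
    K=np.array(c['intrinsics']);T=np.array(c['pose'])
    q=K@(T[:3,:3].T@(np.asarray(p,float)-T[:3,3])); return q[:2]/q[2]
E
python3 - <<'E'
from h import *
o=get_obs(); print(o)
for n in('scene','top'):
    c=snap(n,n+'0.png'); print(n,np.round(c['intrinsics'],1).tolist(),np.round(c['pose'],3).tolist())
    for t in ['lane','knob','crate','can0','tin0','tin1','tin2','parts_bin','tape_roll','can0_neck','well_rim','knob_grip']:
        try:
            print(t,[( round(d['conf'],2),np.round(d['box']).astype(int).tolist()) for d in search_frame(n,t)])
        except Exception as e: print(t,e)
E
```

```text
pics
{'time_s': 0.0, 'q': array([ 1.01272279e+00,  1.81567356e-01,  1.60801665e+00, -1.25616366e-05,
        1.35383840e+00, -2.06304134e-01]), 'dq': array([-9.08147956e-04,  1.04588254e-03,  4.31339290e-04,  9.82409727e-04,
        4.01643063e-04,  4.74992903e-05]), 'joint_efforts': array([ 4.96648936e-04, -4.44865179e+01, -3.51332545e+01, -3.54006406e-04,
        9.08314192e-03,  2.34636383e-05]), 'eef_pos': array([0.19780181, 0.53929782, 0.23036521]), 'eef_rot': array([-3.35513704e-04,  1.74977848e-01,  9.84571945e-01, -8.51151544e-04]), 'wrist_force': array([-0.54894714,  0.88126555,  0.29351551]), 'torque': array([-0.04665606, -0.05547442,  0.00215402]), 'opening': 0.9997824595932271}
scene [[391.5, 0.0, 281.6], [0.0, 391.5, 205.8], [0.0, 0.0, 1.0]] [[0.48, 0.503, -0.718, 1.273], [0.877, -0.286, 0.386, -0.368], [-0.011, -0.815, -0.579, 0.717], [0.0, 0.0, 0.0, 1.0]]
lane [(0.95, [79, 193, 246, 420]), (0.61, [275, 246, 324, 274])]
knob [(0.64, [191, 233, 209, 255]), (0.38, [232, 199, 278, 227])]
crate [(0.64, [334, 189, 414, 246])]
can0 [(0.91, [233, 199, 276, 232]), (0.72, [272, 
[... 1575 characters left out ...]
2, 254])]
tin1 [(0.86, [133, 233, 157, 252]), (0.66, [200, 286, 219, 306]), (0.65, [198, 252, 217, 268]), (0.59, [249, 188, 268, 208]), (0.52, [167, 239, 187, 251]), (0.17, [228, 226, 272, 254])]
tin2 [(0.86, [133, 233, 157, 252]), (0.66, [200, 286, 219, 306]), (0.65, [198, 252, 217, 268]), (0.59, [249, 188, 268, 208]), (0.52, [167, 239, 187, 251]), (0.17, [228, 226, 272, 254])]
parts_bin [(0.58, [347, 67, 466, 276]), (0.56, [238, 116, 283, 150])]
tape_roll [(0.94, [122, 184, 160, 218])]
can0_neck [(0.84, [274, 161, 319, 185])]
well_rim [(0.75, [347, 67, 464, 272]), (0.27, [273, 166, 316, 187])]
knob_grip [(0.6, [359, 196, 386, 210]), (0.3, [348, 68, 467, 271]), (0.22, [197, 252, 214, 269])]
```

Run:
```python
import cv2
a=cv2.imread('pics/top0.png'); b=a[50:350,110:480]
cv2.imwrite('pics/top0z.png',cv2.resize(b,(740,600),interpolation=cv2.INTER_CUBIC))
a=cv2.imread('pics/scene0.png'); b=a[150:420,70:430]
cv2.imwrite('pics/scene0z.png',cv2.resize(b,(800,600),interpolation=cv2.INTER_CUBIC))
```

```text
(no output)
```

View pics/top0z.png

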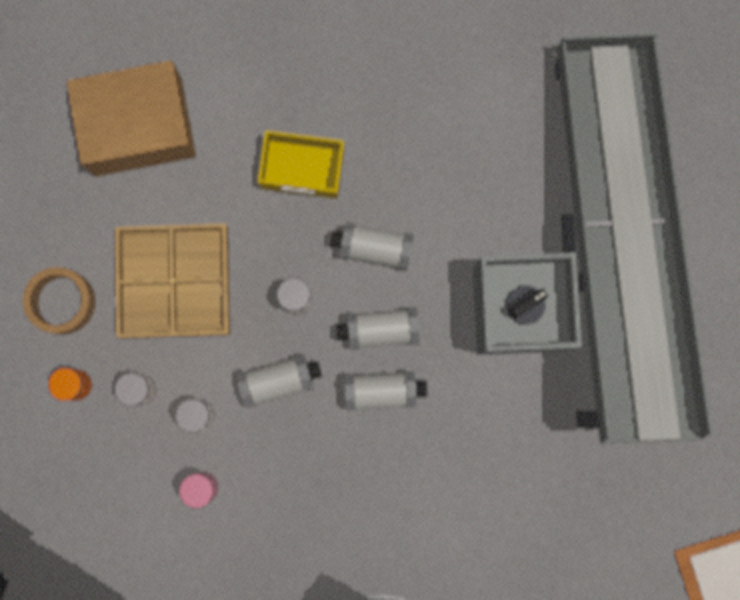

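View pics/scene0z.png

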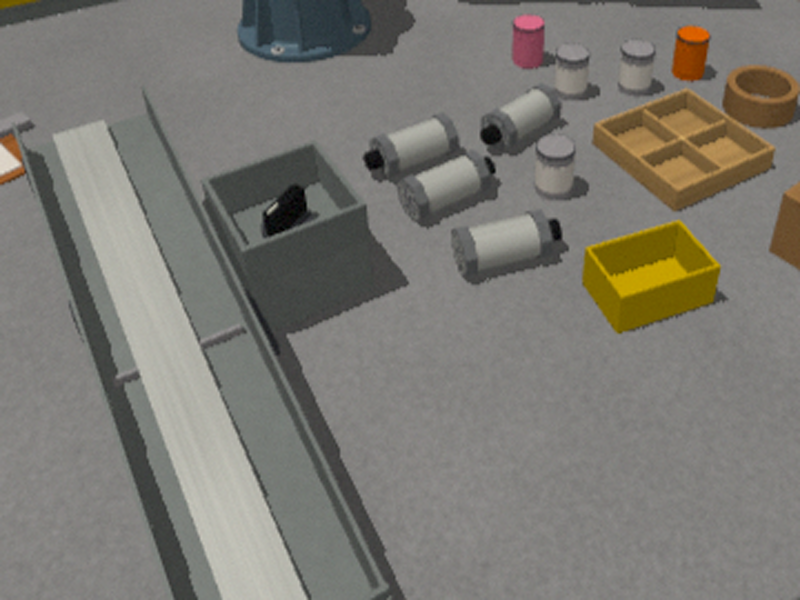

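Run:
```python
import cv2
a=cv2.imread('pics/top0.png')
def crop(x0,y0,w,h,s,fn): cv2.imwrite('pics/'+fn,cv2.resize(a[y0:y0+h,x0:x0+w],None,fx=s,fy=s,interpolation=cv2.INTER_CUBIC))
crop(340,160,130,120,5,'c1.png'); crop(380,60,90,110,5,'c2.png'); crop(225,155,110,105,5,'c3.png'); crop(130,150,150,130,5,'c4.png')
a=cv2.imread('pics/scene0.png'); crop(80,185,170,110,4,'c5.png')
```

```text
(no output)
```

View pics/c1.png

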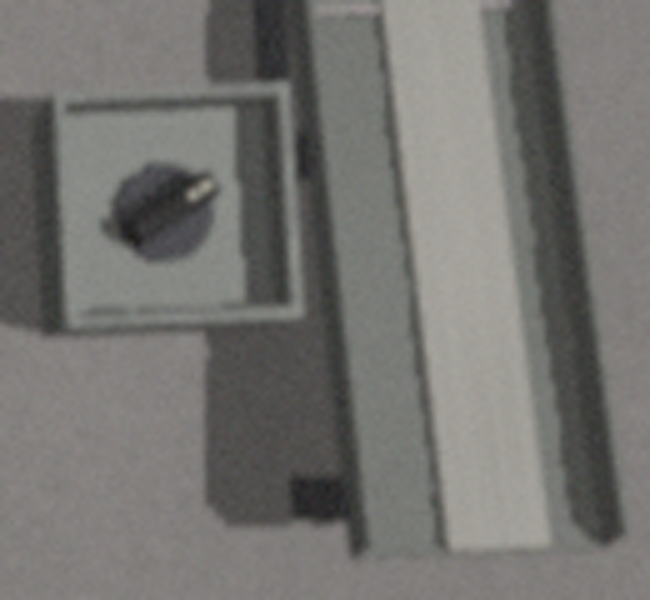

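View pics/c2.png

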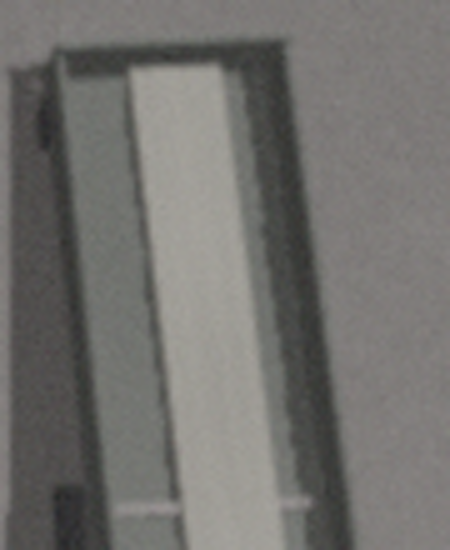

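View pics/c3.png

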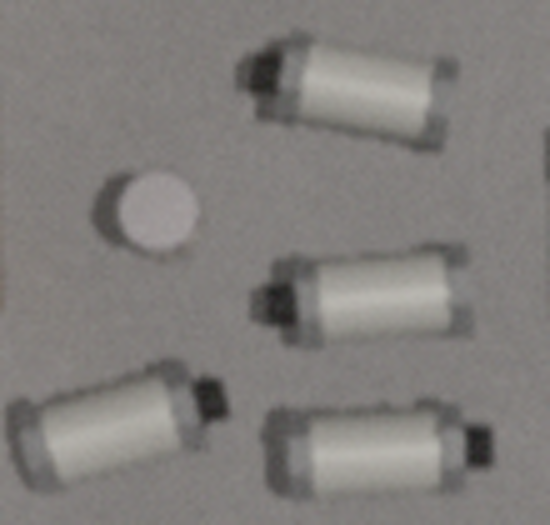

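View pics/c4.png

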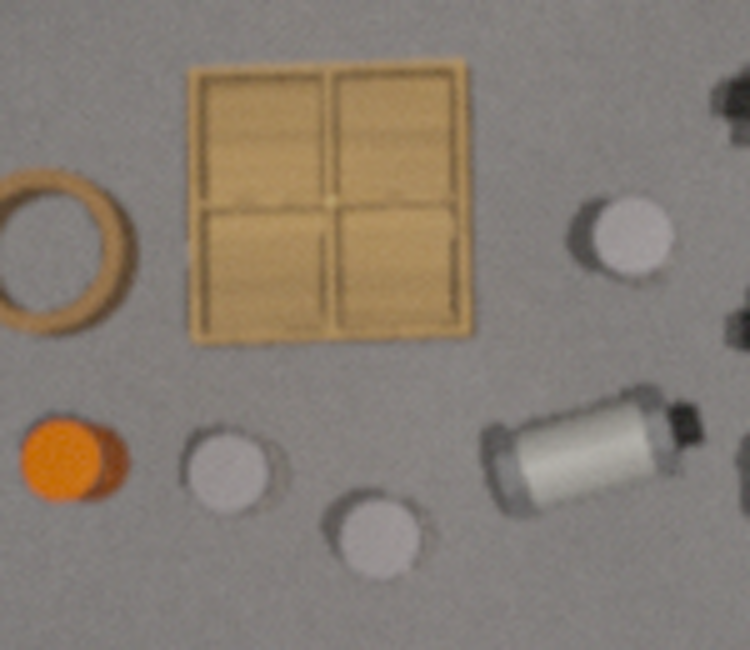

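View pics/c5.png

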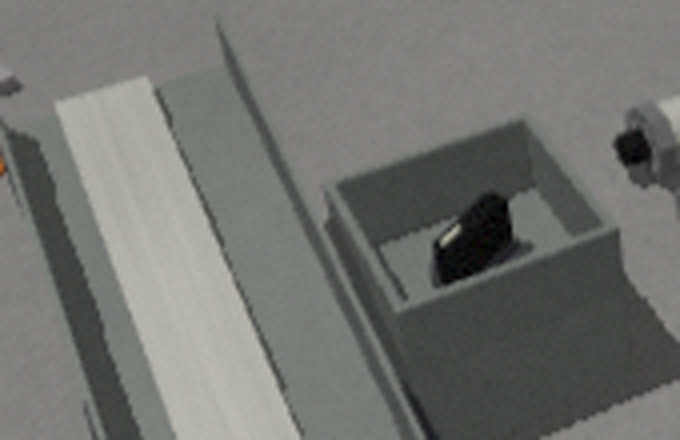

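```bash
cat > fit.py <<'E'
from h import *
from scipy.optimize import least_squares
c=camera('top'); 
def px(o,p,s=5): return np.array([o[0]+(p[0]+.5)/s-.5,o[1]+(p[1]+.5)/s-.5])
A=(340,160);B=(380,60)
z=lambda x:0.135-0.2126*x
obs=[(px(A,(447,550)),(-.07,.028,z(-.07))),(px(A,(550,547)),(-.07,-.028,z(-.07))),
(px(B,(130,67)),(.53,.028,z(.53))),(px(B,(220,66)),(.53,-.028,z(.53)))]
for p,sx,sy in(((52,95),1,1),((290,82),1,-1),((67,328),-1,1),((303,316),-1,-1)):
    obs.append((px(A,p),(.130+sx*.067,.162+sy*.067,.125)))
def pose(v,q):
    x,y,t=v; return np.array([x+np.cos(t)*q[0]-np.sin(t)*q[1],y+np.sin(t)*q[0]+np.cos(t)*q[1],q[2]])
f=lambda v:np.concatenate([w2px(c,pose(v,q))-p for p,q in obs])
r=least_squares(f,[.3,-.3,.05]); lane=r.x; print('lane',r.x,np.round(r.fun,1).tolist())
C=(130,150)
oc=[(px(C,p),(sx*.0835,sy*.0835,.034)) for p,sx,sy in(((190,67),1,1),((467,60),1,-1),((193,343),-1,1),((473,334),-1,-1))]
f=lambda v:np.concatenate([w2px(c,pose(v,q))-p for p,q in oc])
r=least_squares(f,[.4,.3,0]); print('crate',r.x,np.round(r.fun,1).tolist()); crate=r.x
print('knob',pose(lane,(.13,.162,.102)),'load',pose(lane,(0,0,.135)))
a=px2w(c,*px(A,(205,187)),.114);b=px2w(c,*px(A,(160,212)),.114)
k=pose(lane,(.13,.162,.114))
print('knob meas',b,'mark',a, 'ang',np.arctan2(*(a-k)[1::-1]), np.arctan2(*(a-b)[1::-1]))
print('knobaxis px',(w2px(c,k)-A)*5)
D=(225,155)
for n,p in {'T1':px(D,(158,211)),'T2':px(C,(228,472)),'T3':px(C,(380,538)),'T1b':px(C,(634,236))}.items(): print(n,px2w(c,*p,.07))
# cans: barrel ends (top of barrel z~.05?) use barrel rectangle corners approx on silhouette at axis height, and neck tip
for n,(e1,e2,nk) in {'A':((305,81),(433,100),(265,73)),'B':((320,300),(450,292),(278,304)),'C':((45,443),(178,410),(210,398)),'D':((310,453),(440,453),(480,445))}.items():
    P=[px2w(c,*px(D,q),.05) for q in (e1,e2)]; N=px2w(c,*px(D,nk),.04); m=(P[0]+P[1])/2; d=P[0]-P[1]
    if np.dot(N-m,d)<0:d=-d
    print(n,'mid',np.round(m,4),'len',np.linalg.norm(d),'neckdir deg',np.degrees(np.arctan2(d[1],d[0])), 'neck',np.round(N,3), np.degrees(np.arctan2(*(N-m)[1::-1])))
E
python3 fit.py
```

```text
lane [ 0.42427181 -0.37699407  0.0457741 ] [0.3, 0.1, -0.1, -0.1, -0.1, 0.4, -0.1, -0.1, 0.4, -0.5, -0.3, 0.1, -0.1, -0.1, -0.0, 0.3]
crate [0.5860232  0.31605625 0.03436019] [0.2, 0.1, -0.1, -0.2, 0.1, -0.0, -0.2, 0.1]
knob [ 0.54672283 -0.2092152   0.102     ] load [ 0.42427181 -0.37699407  0.135     ]
knob meas [ 0.54337794 -0.2007721   0.114     ] mark [ 0.55784131 -0.22667385  0.114     ] ang -1.0037236424083353 -1.0615319764836
knobaxis px [172.7039833  204.23113131]
T1 [0.56148741 0.13166028 0.07      ]
T2 [0.42213283 0.36672712 0.07      ]
T3 [0.38415376 0.27736066 0.07      ]
T1b [0.56148972 0.13107188 0.07      ]
A mid [0.6365 0.0072 0.05  ] len 0.07744723455847624 neckdir deg 81.70574255128417 neck [0.648 0.07  0.04 ] 79.24189388562577
B mid [ 0.5133 -0.0026  0.05  ] len 0.07742396976949585 neckdir deg 93.7506954006394 neck [0.509 0.061 0.04 ] 93.90153098261612
C mid [0.4353 0.1591 0.05  ] len 0.0809165725668962 neckdir deg -75.85329722989046 neck [0.453 0.101 0.04 ] -73.26066961688475
D mid [0.4202 0.0032 0.05  ] len 0.07684972625802704 neckdir deg -89.78262216156988 neck [ 0.425 -0.059  0.04 ] -85.35778265481306
```

```bash
cat > plan.py <<'E'
from bench import *
import numpy as np, sys
from scipy.spatial.transform import Rotation as R
def Rt(psi,tilt=None):
    c,s=np.cos(psi),np.sin(psi)
    return R.from_matrix(np.array([[-s,c,0],[c,s,0],[0,0,-1]]))
def cur():
    o=get_obs(); q=o['eef_rot']; return np.array(o['eef_pos']),R.from_quat([q[1],q[2],q[3],q[0]]),o
def psi_of(r): y=r.as_matrix()[:,1]; return np.arctan2(y[1],y[0])
def plan(wps,grip,step=.04,astep=7.0,start=None):
    """wps: list of (x,y,z,psi_deg[,step])"""
    p,r,o=cur(); rows=[]
    for w in wps:
        st=w[4] if len(w)>4 else step
        tp=np.array(w[:3]);tr=Rt(np.radians(w[3]))
        # rotation path: via psi so the sense is as asked
        p0,r0=p,r
        rel=(r0.inv()*tr).as_rotvec(degrees=True)
        cp=np.degrees(psi_of(r0)); dpsi=w[3]-cp
        if len(w)>5: pass
        else: dpsi=(dpsi+180)%360-180
        if len(w)>5: dpsi=dpsi+360*w[5]
        n=max(1,int(np.ceil(np.linalg.norm(tp-p0)/st-1e-6)),int(np.ceil(abs(dpsi)/astep-1e-6)))
        for i in range(1,n+1):
            pi=p0+(tp-p0)*i/n; ri=Rt(np.radians(cp+dpsi*i/n))
            d=r.inv().apply(pi-p)/.2; a=(r.inv()*ri).as_rotvec(degrees=True)/60
            v=np.round(np.r_[d,a],3); rows.append(v)
            p=p+r.apply(v[:3]*.2); r=r*R.from_rotvec(v[3:]*60,degrees=True)
    f=lambda x:('%.3f'%x).rstrip('0').rstrip('.').replace('-0.','-.') if abs(x)>=.0005 else '0'
    L=[' '.join(f(x) for x in v)+' %g'%grip for v in rows]
    print(len(L),'rows')
    for i in range(0,len(L),10): print('; '.join(L[i:i+10]))
def st():
    p,r,o=cur(); m=r.as_matrix()
    print('t %.2f'%o['time_s'],np.round(p,4),'psi %.2f'%np.degrees(psi_of(r)),'tilt',np.round(m[:2,2],3),'q',np.round(o['q'],2),'F',np.round(o['wrist_force'],1),'T',np.round(o['torque'],2),'op %.3f'%o['opening'])
E
python3 - <<'E'
from plan import *
st(); plan([(.547,-.209,.22,31)],.55)
E
```

```text
t 1.35 [0.1981 0.5398 0.2313] psi 69.85 tilt [ 0. -0.] q [ 1.01  0.18  1.61 -0.    1.35 -0.21] F [-0.3  0.7 -0.5] T [-0.07 -0.01  0.04] op 0.999
21 rows
-.139 -.139 0.003 0 0 0.031 0.55; -.144 -.134 0.002 0 0 0.031 0.55; -.148 -.129 0.003 0 0 0.03 0.55; -.152 -.125 0.003 0 0 0.031 0.55; -.157 -.12 0.002 0 0 0.031 0.55; -.159 -.114 0.003 0 0 0.031 0.55; -.164 -.11 0.003 0 0 0.031 0.55; -.167 -.103 0.003 0 0 0.031 0.55; -.17 -.099 0.002 0 0 0.03 0.55; -.173 -.093 0.003 0 0 0.031 0.55
-.177 -.087 0.003 0 0 0.031 0.55; -.179 -.082 0.002 0 0 0.031 0.55; -.181 -.076 0.003 0 0 0.031 0.55; -.184 -.07 0.003 0 0 0.031 0.55; -.186 -.064 0.002 0 0 0.03 0.55; -.188 -.058 0.003 0 0 0.031 0.55; -.19 -.051 0.003 0 0 0.031 0.55; -.191 -.046 0.002 0 0 0.031 0.55; -.193 -.04 0.003 0 0 0.031 0.55; -.193 -.033 0.003 0 0 0.031 0.55
-.195 -.027 0.002 0 0 0.03 0.55
```

arm_command(
  motion="-.139 -.139 0.003 0 0 0.031 0.55; -.144 -.134 0.003 0 0 0.031 0.55; -.148 -.129 0.003 0 0 0.031 0.55; -.152 -.125 0.003 0 0 0.031 0.55; -.157 -.12 0.003 0 0 0.031 0.55; -.159 -.114 0.003 0 0 0.031 0.55; -.164 -.11 0.003 0 0 0.031 0.55; -.167 -.103 0.003 0 0 0.031 0.55; -.17 -.099 0.003 0 0 0.031 0.55; -.173 -.093 0.003 0 0 0.031 0.55",
)

```text
time_s: 2.18
eef_pos: [0.3654, 0.1751, 0.2247]
eef_rot: [0.001, 0.332, 0.943, 0.003]
wrist_force: [1.0, 0.2, -0.4]
opening: 0.55
```

Run:
```python
from plan import *
st(); plan([(.547,-.209,.22,31)],.55)
```

```text
t 2.18 [0.3654 0.1751 0.2247] psi 51.28 tilt [0.005 0.004] q [ 0.15 -0.22  2.02  0.    1.34 -0.75] F [ 1.   0.2 -0.4] T [ 0.01 -0.07  0.01] op 0.550
11 rows
-.174 -.085 0.002 0.006 0.001 0.031 0.55; -.176 -.078 0.002 0 0 0.03 0.55; -.179 -.074 0.002 0 0 0.031 0.55; -.181 -.067 0.002 0 0 0.031 0.55; -.183 -.062 0.002 0 0 0.031 0.55; -.185 -.055 0.002 0 0 0.03 0.55; -.186 -.05 0.002 0 0 0.031 0.55; -.188 -.044 0.003 0 0 0.031 0.55; -.19 -.037 0.002 0 0 0.031 0.55; -.19 -.032 0.002 0 0 0.03 0.55
-.192 -.025 0.002 0 0 0.031 0.55
```

arm_command(
  motion="-.174 -.085 0.002 0.006 0.001 0.031 0.55; -.176 -.078 0.002 0 0 0.03 0.55; -.179 -.074 0.002 0 0 0.031 0.55; -.181 -.067 0.002 0 0 0.031 0.55; -.183 -.062 0.002 0 0 0.031 0.55; -.185 -.055 0.002 0 0 0.03 0.55; -.186 -.05 0.002 0 0 0.031 0.55; -.188 -.044 0.003 0 0 0.031 0.55; -.19 -.037 0.002 0 0 0.031 0.55; -.19 -.032 0.002 0 0 0.03 0.55",
)

```text
time_s: 3.02
eef_pos: [0.5324, -0.1965, 0.2241]
eef_rot: [0.004, 0.487, 0.873, 0.002]
wrist_force: [1.2, 0.4, 0.5]
opening: 0.547
```

Run:
```python
from plan import *
st(); plan([(.547,-.209,.16,31,.03),(.547,-.209,.083,31,.025),(.547,-.209,.083,31,.025)],.55)
```

```text
t 3.02 [ 0.5324 -0.1965  0.2241] psi 31.70 tilt [ 0.009 -0.001] q [-0.56  0.16  1.64  0.    1.33 -1.12] F [1.2 0.4 0.5] T [ 0.   -0.02 -0.  ] op 0.547
8 rows
-.03 0.009 0.107 0.007 0.005 0.004 0.55; -.03 0.01 0.107 0 0 0.004 0.55; -.031 0.01 0.107 0 0 0.004 0.55; 0 0 0.096 0 0 0 0.55; 0 0 0.096 0 0 0 0.55; 0 0 0.096 0 0 0 0.55; 0 0 0.097 0 0 0 0.55; 0 0 0 0 0 0 0.55
```

arm_command(
  motion="-.03 0.009 0.107 0.007 0.005 0.004 0.55; -.03 0.01 0.107 0 0 0.004 0.55; -.031 0.01 0.107 0 0 0.004 0.55; 0 0 0 0 0 0 0.55",
)

```text
time_s: 3.35
eef_pos: [0.5511, -0.2215, 0.1595]
eef_rot: [0.004, 0.498, 0.867, -0.001]
wrist_force: [-1.4, 0.5, -0.5]
opening: 0.549
```

Run:
```python
from plan import *
from h import *
st(); plan([(.547,-.209,.083,31,.025),(.547,-.209,.083,31,.025)],.55)
c=snap('scene','s1.png'); a=c['img'][185:300,120:290,::-1]
cv2.imwrite('pics/s1z.png',cv2.resize(a,None,fx=4,fy=4,interpolation=cv2.INTER_CUBIC))
```

```text
t 3.35 [ 0.5511 -0.2215  0.1595] psi 30.27 tilt [ 0.006 -0.006] q [-0.58  0.29  1.63 -0.    1.22 -1.11] F [-1.4  0.5 -0.5] T [-0.02  0.04 -0.  ] op 0.549
5 rows
0.017 0.003 0.095 0.002 0.008 -.003 0.55; 0.016 0.004 0.096 0 0 -.003 0.55; 0.016 0.003 0.096 0 0 -.003 0.55; 0.016 0.004 0.095 0 0 -.003 0.55; 0 0 0 0 0 0 0.55
```

View pics/s1z.png

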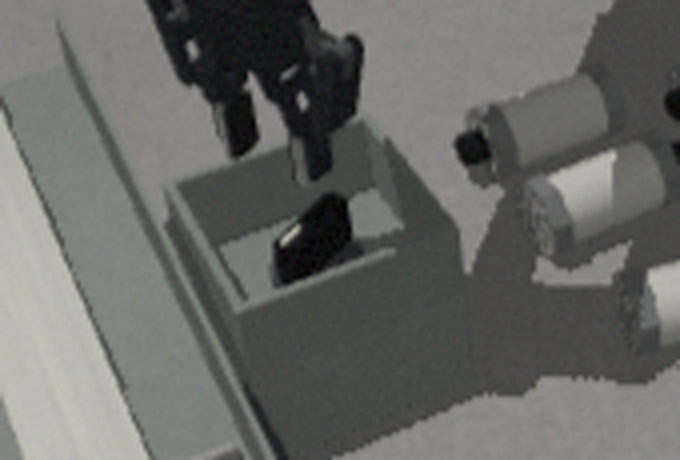

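arm_command(
  motion="0.066 0.014 0.02 0.002 0.008 -.01 0.55; 0 0 0.09 0 0 0 0.55; 0 0 0.09 0 0 0 0.55; 0 0 0.09 0 0 0 0.55; 0 0 0.06 0 0 0 0.55; 0 0 0 0 0 0 0.55",
)

```text
time_s: 3.9
eef_pos: [0.5498, -0.2036, 0.0984]
eef_rot: [0.005, 0.49, 0.872, 0.0]
wrist_force: [0.8, 0.5, -0.0]
opening: 0.551
```

Run:
```python
from plan import *
st(); plan([(.547,-.209,.083,31,.025)],.55)
```

```text
t 3.90 [ 0.5498 -0.2036  0.0984] psi 31.34 tilt [ 0.01  -0.004] q [-0.56  0.35  1.69  0.    1.09 -1.11] F [ 0.8  0.5 -0. ] T [ 0.01  0.04 -0.01] op 0.551
1 rows
-.015 -.026 0.077 0.006 0.008 0.006 0.55
```

arm_command(
  motion="-.015 -.026 0.077 0.006 0.008 0.006 0.55; 0 0 0 0 0 0 0.55; 0 0 0 0 0 0 0.55",
)

```text
time_s: 4.15
eef_pos: [0.5485, -0.2073, 0.0868]
eef_rot: [0.002, 0.491, 0.871, -0.0]
wrist_force: [-0.9, -0.6, 0.4]
opening: 0.551
```

Run:
```python
from plan import *
st(); plan([(.547,-.209,.083,31,.025)],.55)
```

```text
t 4.15 [ 0.5485 -0.2073  0.0868] psi 31.15 tilt [ 0.003 -0.002] q [-0.56  0.37  1.69  0.    1.08 -1.11] F [-0.9 -0.6  0.4] T [-0.03  0.05  0.03] op 0.551
1 rows
-.003 -.011 0.019 0.002 0.003 0.003 0.55
```

arm_command(
  motion="-.003 -.011 0.019 0.002 0.003 0.003 0; 0 0 0 0 0 0 0; 0 0 0 0 0 0 0; 0 0 0 0 0 0 0; 0 0 0 0 0 0 0",
)

```text
time_s: 4.57
eef_pos: [0.5481, -0.2091, 0.0865]
eef_rot: [0.002, 0.492, 0.871, -0.0]
wrist_force: [-0.2, -0.6, -4.6]
opening: 0.181
```

Run:
```python
from plan import *
st()
```

```text
t 4.57 [ 0.5481 -0.2091  0.0865] psi 31.04 tilt [ 0.003 -0.003] q [-0.57  0.37  1.69 -0.    1.08 -1.11] F [-0.2 -0.6 -4.6] T [-0.15 -0.14 -0.01] op 0.181
```

arm_command(
  motion="0 0 0 0 0 -.1 0; 0 0 0 0 0 -.11 0; 0 0 0 0 0 -.11 0; 0 0 0 0 0 -.11 0; 0 0 0 0 0 -.11 0; 0 0 0 0 0 -.11 0; 0 0 0 0 0 -.11 0; 0 0 0 0 0 -.11 0; 0 0 0 0 0 -.11 0; 0 0 0 0 0 -.04 0",
)

```text
time_s: 5.4
eef_pos: [0.5488, -0.2079, 0.0865]
eef_rot: [0.003, -0.042, 0.999, 0.0]
wrist_force: [-0.6, -1.2, -1.6]
opening: 0.172
```

Run:
```python
from plan import *
st();plan([(.547,-.209,.085,92.6,.025)],0)
```

```text
t 5.40 [ 0.5488 -0.2079  0.0865] psi 94.82 tilt [0.005 0.001] q [-0.57  0.37  1.69  0.    1.08 -2.22] F [-0.6 -1.2 -1.6] T [-0.22  0.2  -1.4 ] op 0.172
1 rows
0.009 -.005 0.007 0.001 0.005 0.037 0
```

arm_command(
  motion="0 0 0 0 0 0.02 0; 0 0 0 0 0 0 0.5; 0 0 0 0 0 0 0.5; 0 0 0 0 0 0 0.5; 0 0 -.1 0 0 0 0.5; 0 0 -.2 0 0 0 0.5; 0 0 -.2 0 0 0 0.5; 0 0 -.1 0 0 0 0.5",
)

```text
time_s: 6.07
eef_pos: [0.545, -0.2058, 0.2051]
eef_rot: [-0.003, -0.028, 1.0, 0.004]
wrist_force: [1.2, -0.6, 1.4]
opening: 0.498
```

Run:
```python
from plan import *
from h import *
st()
c=snap('scene','s2.png'); a=c['img'][185:300,80:270,::-1]
cv2.imwrite('pics/s2z.png',cv2.resize(a,None,fx=4,fy=4,interpolation=cv2.INTER_CUBIC))
```

```text
t 6.07 [ 0.545  -0.2058  0.2051] psi 93.16 tilt [-0.005  0.008] q [-0.57  0.23  1.61  0.    1.32 -2.19] F [ 1.2 -0.6  1.4] T [-0.05  0.02  0.02] op 0.498
```

View pics/s2z.png

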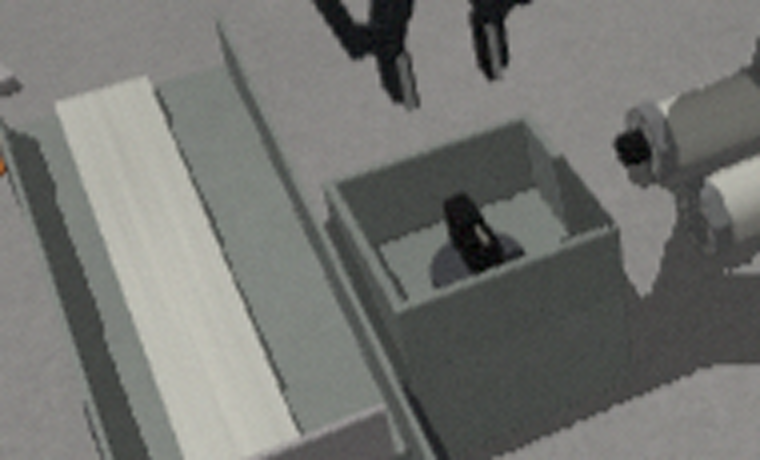

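```bash
cat > cans.py <<'E'
from h import *
def cans(c,show=None):
    im=c['img'].astype(int); g=im.mean(2); sat=im.max(2)-im.min(2)
    m=((g>150)&(sat<30)).astype(np.uint8)
    m=cv2.morphologyEx(m,cv2.MORPH_OPEN,np.ones((3,3),np.uint8))
    n,lab,stt,cen=cv2.connectedComponentsWithStats(m)
    out=[]
    for i in range(1,n):
        if not 60<stt[i,4]<2500 : continue
        pts=np.argwhere(lab==i)[:,::-1].astype(np.float32)
        r=cv2.minAreaRect(pts); w=[px2w(c,*q,.05) for q in cv2.boxPoints(r)]
        a=w[1]-w[0];b=w[2]-w[1]; la,lb=np.linalg.norm(a),np.linalg.norm(b); d=a if la>lb else b
        cx=px2w(c,*r[0],.05)
        out.append((stt[i,4],np.round(r[0],1),np.round(cx[:2],4),round(max(la,lb),3),round(min(la,lb),3),round(np.degrees(np.arctan2(d[1],d[0]))%180,1),round(g[lab==i].mean())))
    return out
if __name__=='__main__':
    import sys
    c=snap('top',sys.argv[1])
    for o in cans(c):print(*o)
    a=c['img'][150:320,120:340,::-1]; cv2.imwrite('pics/z_'+sys.argv[1],cv2.resize(a,None,fx=3.5,fy=3.5,interpolation=cv2.INTER_CUBIC))
E
python3 cans.py t1.png
```

```text
1551 [420.3 116.3] [ 0.8101 -0.361 ] 0.267 0.056 5.8 165
141 [428. 168.] [ 0.6523 -0.3811] 0.048 0.036 90.2 165
184 [293.6 171.5] [0.64   0.0215] 0.052 0.034 76.0 169
168 [256.  196.5] [0.5644 0.1334] 0.042 0.039 90.2 161
1208 [435.2 234.1] [ 0.4546 -0.3986] 0.209 0.059 6.2 167
262 [301.4 214.1] [ 0.5125 -0.0019] 0.076 0.034 96.6 171
213 [246.5 240.6] [0.4332 0.1605] 0.076 0.03 106.2 169
153 [175.5 244.5] [0.4209 0.37  ] 0.038 0.038 90.2 155
154 [205.5 257.5] [0.383  0.2807] 0.038 0.038 90.2 155
```

View pics/z_t1.png

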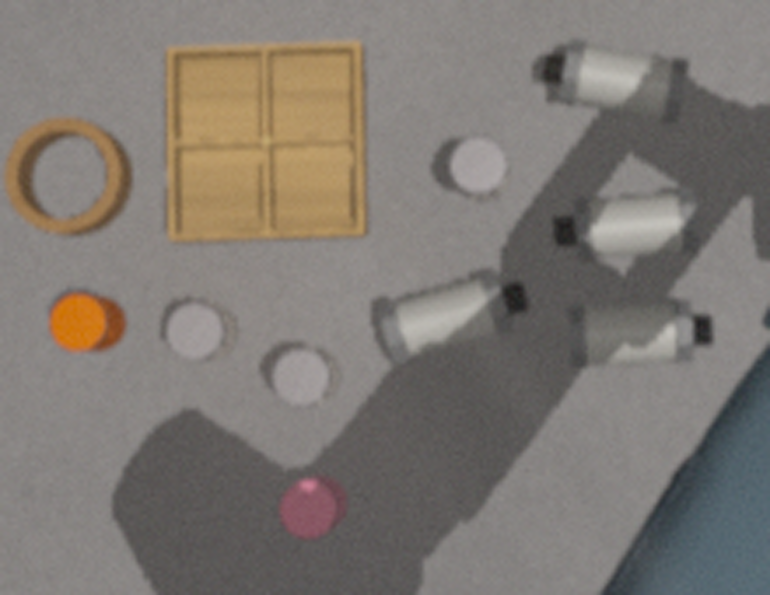

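Run:
```python
from plan import *
plan([(.42,.003,.12,1.5)],.8)
```

```text
14 rows
0.041 0.077 0.031 0.005 -.001 0.109 0.8; 0.049 0.072 0.031 0 0 0.109 0.8; 0.058 0.066 0.031 0 -.001 0.109 0.8; 0.064 0.059 0.03 0 0 0.11 0.8; 0.071 0.051 0.031 0 0 0.109 0.8; 0.076 0.043 0.031 0 0 0.109 0.8; 0.081 0.034 0.031 0.001 0 0.109 0.8; 0.084 0.025 0.03 0 0 0.109 0.8; 0.086 0.014 0.031 0 0 0.109 0.8; 0.087 0.005 0.031 0 0 0.109 0.8
0.087 -.005 0.03 0 0 0.109 0.8; 0.086 -.015 0.031 0 0.001 0.11 0.8; 0.084 -.025 0.031 0 0 0.109 0.8; 0.081 -.034 0.031 0 0 0.109 0.8
```

arm_command(
  motion="0.041 0.077 0.031 0.005 -.001 0.109 0.8; 0.049 0.072 0.031 0 0 0.109 0.8; 0.058 0.066 0.031 0 -.001 0.109 0.8; 0.064 0.059 0.03 0 0 0.11 0.8; 0.071 0.051 0.031 0 0 0.109 0.8; 0.076 0.043 0.031 0 0 0.109 0.8; 0.081 0.034 0.031 0.001 0 0.109 0.8; 0.084 0.025 0.03 0 0 0.109 0.8; 0.086 0.014 0.031 0 0 0.109 0.8; 0.087 0.005 0.031 0 0 0.109 0.8",
)

```text
time_s: 7.0
eef_pos: [0.455, -0.051, 0.1374]
eef_rot: [0.001, 0.542, 0.84, -0.001]
wrist_force: [-0.1, 0.2, -0.3]
opening: 0.801
```

arm_command(
  motion="0.087 -.005 0.03 0 0 0.109 0.8; 0.086 -.015 0.031 0 0.001 0.11 0.8; 0.084 -.025 0.031 0 0 0.109 0.8; 0.081 -.034 0.031 0 0 0.109 0.8; 0 0 0 0 0 0 .8",
)

```text
time_s: 7.42
eef_pos: [0.4153, 0.0176, 0.106]
eef_rot: [-0.004, 0.729, 0.684, -0.003]
wrist_force: [0.5, 0.7, -1.0]
opening: 0.797
```

Run:
```python
from plan import *
st();plan([(.42,.003,.1,1.5),(.42,.003,.04,1.5,.03),(.42,.003,.012,1.5,.02)],.8)
```

```text
t 7.42 [0.4153 0.0176 0.106 ] psi -3.61 tilt [-0.009  0.001] q [-0.24 -0.01  2.09 -0.    1.07 -0.18] F [ 0.5  0.7 -1. ] T [ 0.01 -0.03  0.03] op 0.797
5 rows
-.071 0.028 0.03 -.009 -.001 -.085 0.8; 0 0 0.15 0 0 0 0.8; 0 0 0.15 0 0 0 0.8; 0 0 0.07 0 0 0 0.8; 0 0 0.07 0 0 0 0.8
```

arm_command(
  motion="-.075 0.03 0.03 -.009 -.001 -.085 0.8; 0 0 0.12 0 0 0 0.8; 0 0 0.12 0 0 0 0.8; 0 0 0 0 0 0 0.8",
)

```text
time_s: 7.75
eef_pos: [0.4215, 0.0016, 0.0505]
eef_rot: [0.002, 0.691, 0.723, 0.001]
wrist_force: [-0.5, 0.3, 0.5]
opening: 0.8
```

Run:
```python
from plan import *
st();plan([(.42,.003,.012,1.5,.025)],.8)
```

```text
t 7.75 [0.4215 0.0016 0.0505] psi 2.57 tilt [ 0.004 -0.002] q [-0.28  0.11  2.12 -0.    0.92 -0.32] F [-0.5  0.3  0.5] T [0.03 0.09 0.06] op 0.800
2 rows
0.004 -.004 0.096 0.004 0.002 0.009 0.8; 0.004 -.004 0.097 0 0 0.009 0.8
```

arm_command(
  motion="0.008 -.008 0.096 0.004 0.002 0.009 0.8; 0 0 0.09 0 0 0 0.8; 0 0 0 0 0 0 0.8; 0 0 0 0 0 0 0.2; 0 0 0 0 0 0 .2; 0 0 0 0 0 0 .2; 0 0 0 0 0 0 .2",
)

```text
time_s: 8.33
eef_pos: [0.4232, 0.0007, 0.0169]
eef_rot: [0.001, 0.692, 0.722, 0.0]
wrist_force: [0.6, 0.2, -3.2]
opening: 0.565
```

Run:
```python
from plan import *
st();plan([(.42,.003,.25,1.5,.025)],.8)
```

```text
t 8.33 [0.4232 0.0007 0.0169] psi 2.50 tilt [ 0.002 -0.001] q [-0.28  0.19  2.12 -0.    0.83 -0.32] F [ 0.6  0.2 -3.2] T [ 0.04  0.02 -0.01] op 0.565
10 rows
0.001 -.001 -.117 0.001 0.001 0.002 0.8; 0.001 -.002 -.116 0 0 0.001 0.8; 0.001 -.001 -.117 0 0 0.002 0.8; 0.002 -.002 -.116 0 0 0.002 0.8; 0.001 -.001 -.117 0 0 0.001 0.8; 0.001 -.002 -.116 0 0 0.002 0.8; 0.001 -.001 -.117 0 0 0.002 0.8; 0.001 -.002 -.116 0 0 0.001 0.8; 0.002 -.002 -.117 0 0 0.002 0.8; 0.001 -.001 -.116 0 0 0.002 0.8
```

arm_command(
  motion="0 0 0 0 0 0 0.8; 0 0 0 0 0 0 0.8; 0 0.012 0.05 0 0 0 0.8; 0 0 0 0 0 0 0.8; 0 0 0 0 0 0 0.2; 0 0 0 0 0 0 .2; 0 0 0 0 0 0 .2; 0 0 0 0 0 0 .2",
)

```text
time_s: 9.0
eef_pos: [0.4282, 0.0001, 0.0112]
eef_rot: [0.004, 0.691, 0.723, 0.001]
wrist_force: [1.2, -0.2, -2.5]
opening: 0.567
```

Run:
```python
from plan import *
st()
```

```text
t 9.00 [4.282e-01 1.000e-04 1.120e-02] psi 2.60 tilt [ 0.007 -0.003] q [-0.28  0.21  2.11 -0.    0.82 -0.32] F [ 1.2 -0.2 -2.5] T [ 0.03  0.01 -0.05] op 0.567
```

Run:
```python
from plan import *
plan([(.424,0,.1,2.6,.04),(.424,-.374,.235,-177.4,.04,0)],.2)
```

```text
29 rows
0 -.006 -.148 0.007 0.003 0 0.2; 0 -.007 -.148 0 0 0 0.2; 0 -.007 -.148 0 0 0 0.2; -.072 -.003 -.026 0 0 0.115 0.2; -.072 0.005 -.026 0 0 0.116 0.2; -.07 0.014 -.026 0 0 0.115 0.2; -.069 0.023 -.026 0 0 0.116 0.2; -.065 0.03 -.026 0 0 0.115 0.2; -.061 0.038 -.026 0 0 0.115 0.2; -.056 0.045 -.026 0 0 0.116 0.2
-.05 0.052 -.025 0 0 0.115 0.2; -.043 0.057 -.026 0 0 0.115 0.2; -.037 0.062 -.026 0 0 0.116 0.2; -.028 0.066 -.026 0 0 0.115 0.2; -.021 0.069 -.026 0 0 0.116 0.2; -.011 0.071 -.026 0 0 0.115 0.2; -.004 0.072 -.026 0 0 0.115 0.2; 0.006 0.072 -.026 0 0 0.116 0.2; 0.014 0.07 -.026 0 0 0.115 0.2; 0.022 0.069 -.026 0 0 0.116 0.2
0.031 0.065 -.026 0 0 0.115 0.2; 0.038 0.061 -.026 0 0 0.115 0.2; 0.045 0.056 -.026 0 0 0.116 0.2; 0.052 0.05 -.026 0 0 0.115 0.2; 0.057 0.044 -.025 0 0 0.115 0.2; 0.062 0.036 -.026 0 0 0.116 0.2; 0.066 0.028 -.026 0 0 0.115 0.2; 0.069 0.021 -.026 0 0 0.116 0.2; 0.071 0.012 -.026 0 0 0.115 0.2
```

Run:
```python
from plan import *
plan([(.424,0,.07,2.6,.04),(.424,-.1,.24,-45,.04,0),(.424,-.374,.24,-177.4,.04,0)],.2)
```

```text
28 rows
0 -.01 -.147 0.007 0.003 0 0.2; 0 -.01 -.147 0 0 0 0.2; -.071 -.003 -.121 0 0 0.113 0.2; -.072 0.005 -.122 0 0 0.114 0.2; -.07 0.014 -.121 0 0 0.113 0.2; -.068 0.021 -.122 0 0 0.113 0.2; -.065 0.03 -.121 0 0 0.114 0.2; -.061 0.037 -.121 0 0 0.113 0.2; -.056 0.044 -.122 0 0 0.113 0.2; -.051 0.051 0 0 0 0.116 0.2
-.044 0.057 0 0 0 0.116 0.2; -.038 0.062 0 0 0 0.116 0.2; -.029 0.065 0 0 0 0.117 0.2; -.021 0.069 0 0 0 0.116 0.2; -.013 0.071 0 0 0 0.116 0.2; -.004 0.072 0 0 0 0.116 0.2; 0.005 0.072 0 0 0 0.116 0.2; 0.013 0.071 0 0 0 0.116 0.2; 0.022 0.069 0 0 0 0.117 0.2; 0.03 0.066 0 0 0 0.116 0.2
0.038 0.061 0 0 0 0.116 0.2; 0.045 0.056 0.001 0 0 0.116 0.2; 0.052 0.051 0 0 0 0.116 0.2; 0.057 0.044 0 0 0 0.116 0.2; 0.062 0.036 0 0 0 0.117 0.2; 0.066 0.029 0 0 0 0.116 0.2; 0.069 0.02 0 0 0 0.116 0.2; 0.072 0.012 0 0 0 0.116 0.2
```

arm_command(
  motion="0 -.01 -.147 0.007 0.003 0 0.2; 0 -.01 -.147 0 0 0 0.2; -.071 -.003 -.121 0 0 0.113 0.2; -.072 0.005 -.122 0 0 0.114 0.2; -.07 0.014 -.121 0 0 0.113 0.2; -.068 0.021 -.122 0 0 0.113 0.2; -.065 0.03 -.121 0 0 0.114 0.2; -.061 0.037 -.121 0 0 0.113 0.2; -.056 0.044 -.122 0 0 0.113 0.2; -.051 0.051 0 0 0 0.116 0.2",
)

```text
time_s: 9.83
eef_pos: [0.4166, -0.1151, 0.2464]
eef_rot: [-0.003, 0.951, 0.31, -0.006]
wrist_force: [0.4, -0.3, -1.7]
opening: 0.567
```

arm_command(
  motion="-.044 0.057 0 0 0 0.116 0.2; -.038 0.062 0 0 0 0.116 0.2; -.029 0.065 0 0 0 0.117 0.2; -.021 0.069 0 0 0 0.116 0.2; -.013 0.071 0 0 0 0.116 0.2; -.004 0.072 0 0 0 0.116 0.2; 0.005 0.072 0 0 0 0.116 0.2; 0.013 0.071 0 0 0 0.116 0.2; 0.022 0.069 0 0 0 0.117 0.2; 0.03 0.066 0 0 0 0.116 0.2",
)

```text
time_s: 10.67
eef_pos: [0.4069, -0.2648, 0.2467]
eef_rot: [0.0, 0.952, -0.305, -0.006]
wrist_force: [0.7, -0.3, -1.2]
opening: 0.566
```

Run:
```python
from plan import *
st()
plan([(.424,-.374,.235,-177.4,.04)],.2)
```

```text
t 10.67 [ 0.4069 -0.2648  0.2467] psi -125.49 tilt [-0.011  0.003] q [-0.82 -0.03  1.8  -0.01  1.38  1.37] F [ 0.7 -0.3 -1.2] T [-0.02 -0.02 -0.01] op 0.566
8 rows
0.048 0.049 0.007 0.004 0.01 0.108 0.2; 0.054 0.044 0.007 0 0 0.108 0.2; 0.058 0.037 0.007 0 0 0.108 0.2; 0.062 0.031 0.008 0 0 0.109 0.2; 0.065 0.023 0.007 0 0 0.108 0.2; 0.068 0.015 0.007 0 0 0.108 0.2; 0.068 0.009 0.008 0 0 0.108 0.2; 0.069 0 0.007 0 0 0.108 0.2
```

arm_command(
  motion="0.048 0.049 0.007 0.004 0.01 0.108 0.2; 0.054 0.044 0.007 0 0 0.108 0.2; 0.058 0.037 0.007 0 0 0.108 0.2; 0.062 0.031 0.008 0 0 0.109 0.2; 0.065 0.023 0.007 0 0 0.108 0.2; 0.068 0.015 0.007 0 0 0.108 0.2; 0.068 0.009 0.008 0 0 0.108 0.2; 0.035 0 0.007 0 0 0.05 0.2; 0 0 0 0 0 0 .2",
)

```text
time_s: 11.42
eef_pos: [0.4177, -0.3723, 0.2297]
eef_rot: [-0.001, 0.726, -0.688, -0.004]
wrist_force: [-0.3, 0.9, -3.5]
opening: 0.563
```

Run:
```python
from plan import *
st()
plan([(.424,-.374,.2,-177.4,.02),(.424,-.374,.148,-177.4,.02)],.2)
```

```text
t 11.42 [ 0.4177 -0.3723  0.2297] psi -176.94 tilt [-0.005  0.006] q [-0.94  0.15  1.64 -0.    1.35  2.15] F [-0.3  0.9 -3.5] T [0.02 0.01 0.01] op 0.563
5 rows
0.006 -.016 0.074 0.004 0.006 0.004 0.2; 0.005 -.015 0.075 0 0 0.004 0.2; 0 0 0.087 0 0 0 0.2; 0 0 0.086 0 0 0 0.2; -.001 0 0.087 0 0 0 0.2
```

arm_command(
  motion="0.01 -.031 0.075 0.004 0.006 0.008 0.2; 0 0 0.1 0 0 0 0.2; 0 0 0.1 0 0 0 0.2; 0 0 0.06 0 0 0 0.2; 0 0 0 0 0 0 .2",
)

```text
time_s: 11.83
eef_pos: [0.4238, -0.3725, 0.1605]
eef_rot: [-0.0, 0.726, -0.688, -0.0]
wrist_force: [-0.7, 0.4, -2.0]
opening: 0.566
```

Run:
```python
from plan import *
st()
plan([(.424,-.374,.146,-177.4,.02)],.2)
```

```text
t 11.83 [ 0.4238 -0.3725  0.1605] psi -176.97 tilt [0. 0.] q [-0.93  0.23  1.7   0.    1.21  2.16] F [-0.7  0.4 -2. ] T [0.02 0.01 0.02] op 0.566
1 rows
0.008 -.001 0.072 0 0 0.007 0.2
```

arm_command(
  motion="0.008 0 0.06 0 0 0.007 0.2; 0 0 .025 0 0 0 .2; 0 0 0 0 0 0 .2",
)

```text
time_s: 12.08
eef_pos: [0.4243, -0.3741, 0.1445]
eef_rot: [0.0, 0.724, -0.69, 0.0]
wrist_force: [0.0, 0.3, -0.4]
opening: 0.57
```

Run:
```python
from plan import *
from h import *
st()
c=snap('scene','s3.png'); a=c['img'][170:320,80:250,::-1]
cv2.imwrite('pics/s3z.png',cv2.resize(a,None,fx=4,fy=4,interpolation=cv2.INTER_CUBIC))
```

```text
t 12.08 [ 0.4243 -0.3741  0.1445] psi -177.27 tilt [ 0.001 -0.001] q [-0.93  0.25  1.71  0.    1.18  2.16] F [ 0.   0.3 -0.4] T [ 0.03 -0.01 -0.04] op 0.570
```

View pics/s3z.png

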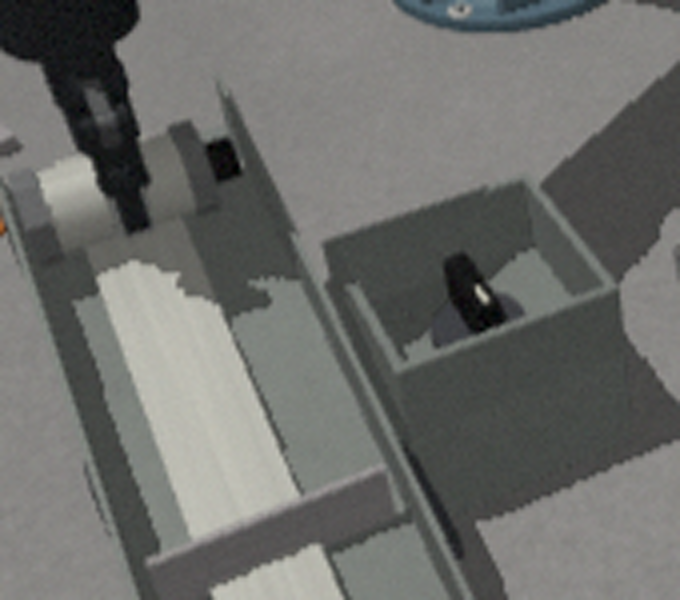

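arm_command(
  motion="0 0 0 0 0 0 0.8; 0 0 0 0 0 0 0.8; 0 0 0 0 0 0 0.8; 0 0 -.15 0 0 0 .8; 0 0 -.2 0 0 0 .8; 0 0 -.2 0 0 0 .8; 0 0 -.1 0 0 0 .8; 0 0 0 0 0 0 .8",
)

```text
time_s: 12.8
eef_pos: [0.4245, -0.3745, 0.2816]
eef_rot: [0.0, 0.724, -0.69, 0.002]
wrist_force: [-0.2, -0.0, 0.6]
opening: 0.802
```

Run:
```python
from plan import *
from h import *
st()
c=snap('scene','s4.png'); a=c['img'][170:320,80:250,::-1]
cv2.imwrite('pics/s4z.png',cv2.resize(a,None,fx=4,fy=4,interpolation=cv2.INTER_CUBIC))
c=snap('top','t4.png')
a=c['img'][150:320,120:340,::-1]; cv2.imwrite('pics/t4z.png',cv2.resize(a,None,fx=3.5,fy=3.5,interpolation=cv2.INTER_CUBIC))
```

```text
t 12.80 [ 0.4245 -0.3745  0.2816] psi -177.24 tilt [ 0.002 -0.003] q [-0.93  0.12  1.57  0.    1.44  2.16] F [-0.2 -0.   0.6] T [ 0.   -0.02  0.01] op 0.802
```

View pics/s4z.png

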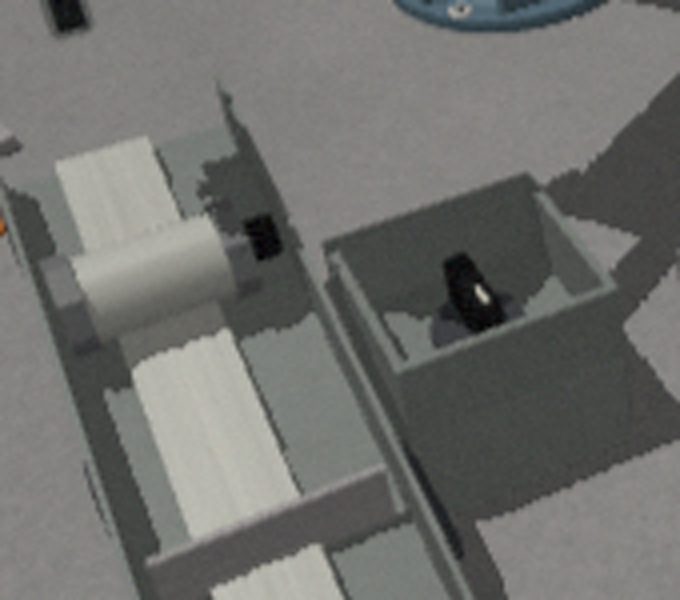

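View pics/t4z.png

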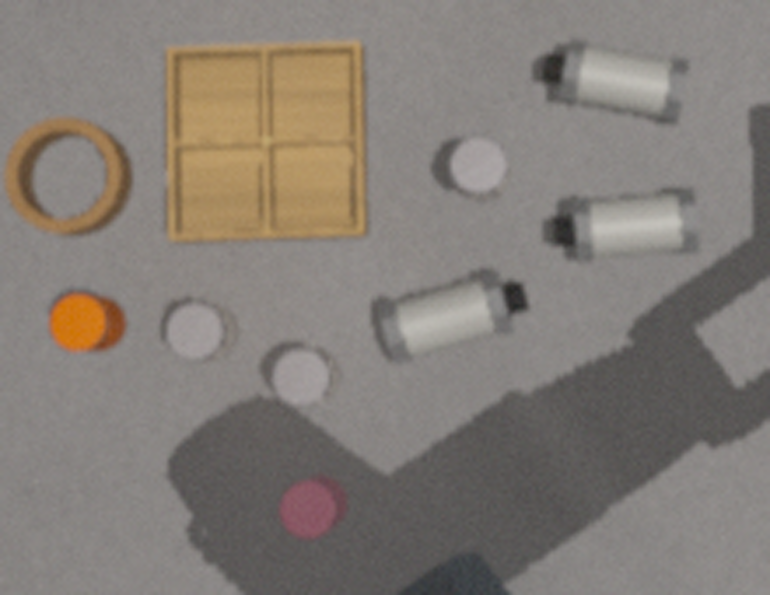

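Run:
```python
from h import *
from cans import cans
from plan import st,plan
c=camera('top'); 
for o in cans(c):print(*o)
cv2.imwrite('pics/t5.png',c['img'][:,:,::-1])
plan([(.513,-.003,.15,-176,.04)],.8)
```

```text
1551 [420.3 116.2] [ 0.8103 -0.361 ] 0.268 0.056 5.8 165
590 [428.1 177.5] [ 0.6234 -0.3809] 0.096 0.057 5.8 167
284 [297.6 172.1] [0.6384 0.0097] 0.077 0.034 79.8 169
164 [256.5 196.5] [0.5644 0.1319] 0.039 0.039 0.5 161
316 [435.5 202.9] [ 0.5473 -0.4013] 0.082 0.035 94.1 171
287 [301.4 214.1] [ 0.5124 -0.002 ] 0.076 0.034 95.0 171
686 [434.9 231.3] [ 0.4629 -0.3977] 0.118 0.058 5.8 167
288 [246.6 241.1] [0.4317 0.1601] 0.076 0.034 105.2 168
157 [175.5 244.5] [0.4209 0.37  ] 0.038 0.038 90.2 155
160 [205.5 257.5] [0.383  0.2807] 0.038 0.038 90.2 156
11 rows
-.166 -.049 0.058 0.002 0.004 -.002 0.8; -.165 -.049 0.057 0 0 -.002 0.8; -.166 -.05 0.057 0 0 -.002 0.8; -.165 -.05 0.057 0 0 -.002 0.8; -.165 -.05 0.057 0 0 -.001 0.8; -.166 -.051 0.057 0 0 -.002 0.8; -.165 -.051 0.057 0 0 -.002 0.8; -.165 -.051 0.057 0 0 -.002 0.8; -.165 -.052 0.057 0 0 -.002 0.8; -.165 -.052 0.057 0 0 -.002 0.8
-.165 -.052 0.057 0 0 -.002 0.8
```

arm_command(
  motion="-.166 -.049 0.05 0.002 0.004 0 0.8; -.165 -.049 0.057 0 0 0 0.8; -.166 -.05 0.057 0 0 0 0.8; -.165 -.05 0.057 0 0 -.004 0.8; -.165 -.05 0.057 0 0 -.004 0.8; -.166 -.051 0.057 0 0 -.004 0.8; -.165 -.051 0.057 0 0 -.004 0.8; -.165 -.051 0.057 0 0 -.004 0.8; -.165 -.052 0.057 0 0 -.004 0.8; -.12 -.04 0.057 0 0 -.004 0.8",
)

```text
time_s: 13.78
eef_pos: [0.493, -0.032, 0.1385]
eef_rot: [0.004, 0.73, -0.683, -0.014]
wrist_force: [0.2, -0.2, 0.0]
opening: 0.797
```

arm_command(
  motion="-.03 -.01 0.02 0 0 0 .8; 0 0 0 0 0 0 .8",
)

```text
time_s: 13.95
eef_pos: [0.4897, -0.0194, 0.1276]
eef_rot: [0.007, 0.732, -0.681, -0.02]
wrist_force: [0.0, -0.5, -0.2]
opening: 0.8
```

Run:
```python
from plan import *
st()
plan([(.5125,-.002,.05,-175.5,.03)],.8)
```

```text
t 13.95 [ 0.4897 -0.0194  0.1276] psi -175.85 tilt [-0.039  0.018] q [-0.29  0.14  1.88  0.01  1.16  2.78] F [ 0.  -0.5 -0.2] T [-0.04 -0.04  0.06] op 0.800
3 rows
-.023 -.045 0.128 0.036 0.02 -.002 0.8; -.026 -.04 0.13 0 0 -.002 0.8; -.026 -.04 0.129 0 0 -.002 0.8
```

arm_command(
  motion="-.08 -.115 0.02 0.036 0.02 -.002 0.8; 0 0 0.14 0 0 0 0.8; 0 0 .14 0 0 0 .8; 0 0 0 0 0 0 .8",
)

```text
time_s: 14.28
eef_pos: [0.5104, -0.0038, 0.0632]
eef_rot: [0.001, 0.733, -0.68, 0.0]
wrist_force: [-0.8, -0.7, 0.2]
opening: 0.799
```

Run:
```python
from plan import *
st()
plan([(.5125,-.002,.009,-175.5,.03)],.8)
```

```text
t 14.28 [ 0.5104 -0.0038  0.0632] psi -175.75 tilt [-0.001 -0.002] q [-0.24  0.26  1.89 -0.    0.99  2.83] F [-0.8 -0.7  0.2] T [-0.03  0.02  0.04] op 0.799
2 rows
-.004 -.006 0.136 0.001 -.002 -.002 0.8; -.004 -.005 0.135 0 0 -.002 0.8
```

arm_command(
  motion="-.008 -.01 0.13 0 0 0 0.8; 0 0 0.12 0 0 0 0.8; 0 0 .03 0 0 0 .8; 0 0 0 0 0 0 .8; 0 0 0 0 0 0 .2; 0 0 0 0 0 0 .2; 0 0 0 0 0 0 .2; 0 0 0 0 0 0 .2",
)

```text
time_s: 14.95
eef_pos: [0.5146, -0.0094, 0.012]
eef_rot: [0.001, 0.731, -0.683, 0.002]
wrist_force: [0.0, -0.4, -3.4]
opening: 0.566
```

Run:
```python
from plan import *
st()
plan([(.513,-.002,.08,-176,.04),(.49,-.1,.24,-176,.04),(.424,-.376,.24,-177.4,.04)],.2)
```

```text
t 14.95 [ 0.5146 -0.0094  0.012 ] psi -176.12 tilt [ 0.001 -0.004] q [-0.25  0.37  1.89 -0.    0.88  2.83] F [ 0.  -0.4 -3.4] T [-0.04  0.08 -0.02] op 0.566
15 rows
-.018 0.003 -.17 -.001 -.004 -.001 0.2; -.019 0.002 -.17 0 0 -.001 0.2; 0.096 0.03 -.16 0 0 0 0.2; 0.096 0.03 -.16 0 0 0 0.2; 0.097 0.03 -.16 0 0 0 0.2; 0.096 0.03 -.16 0 0 0 0.2; 0.096 0.029 -.16 0 0 0 0.2; 0.169 0.053 0 0 0 0.003 0.2; 0.17 0.053 0 0 0 0.003 0.2; 0.169 0.052 0 0 0 0.003 0.2
0.17 0.052 0 0 0 0.003 0.2; 0.17 0.051 0 0 0 0.003 0.2; 0.17 0.051 0 0 0 0.003 0.2; 0.17 0.05 0 0 0 0.002 0.2; 0.17 0.049 0 0 0 0.003 0.2
```

Run:
```python
from plan import *
from h import *
c=snap('scene','s6.png'); a=c['img'][170:290,190:360,::-1]
cv2.imwrite('pics/s6z.png',cv2.resize(a,None,fx=4,fy=4,interpolation=cv2.INTER_CUBIC))
st()
for p in[(.5146,-.0094,.031),(.5125,-.002,.05),(.5125,.05,.027)]: print((w2px(c,p)-[190,170])*4)
```

```text
t 15.00 [ 0.5147 -0.0094  0.012 ] psi -176.11 tilt [ 0.001 -0.004] q [-0.25  0.36  1.89 -0.    0.88  2.83] F [ 0.1 -0.3 -2.4] T [-0.    0.01  0.01] op 0.565
[306.9654577  251.83907933]
[314.27855621 225.28851876]
[380.74616269 228.29877372]
```

View pics/s6z.png

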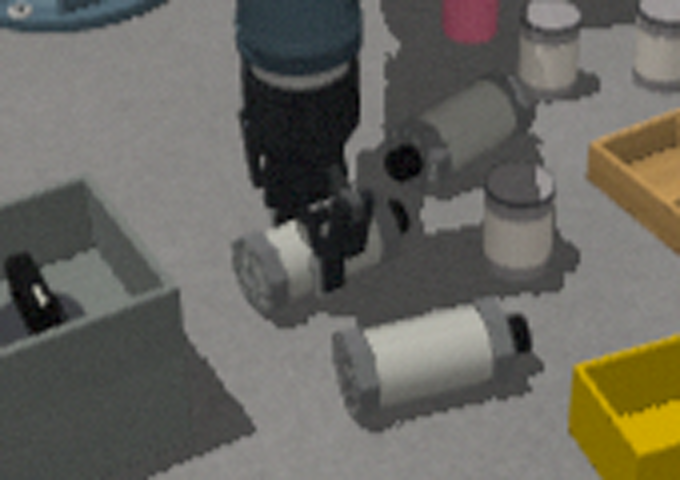

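arm_command(
  motion="0 0 -.17 0 -.004 0 0.2; 0 0 -.17 0 0 0 0.2; 0.096 0.03 -.16 0 0 0 0.2; 0.096 0.03 -.16 0 0 0 0.2; 0.097 0.03 -.16 0 0 0 0.2; 0.096 0.03 -.16 0 0 0 0.2; 0.096 0.029 -.16 0 0 0 0.2; 0.169 0.053 0 0 0 0.003 0.2; 0.17 0.053 0 0 0 0.003 0.2; 0.169 0.052 0 0 0 0.003 0.2",
)

```text
time_s: 15.83
eef_pos: [0.4623, -0.2111, 0.2525]
eef_rot: [0.002, 0.732, -0.681, -0.001]
wrist_force: [0.8, -0.7, -2.1]
opening: 0.566
```

Run:
```python
from plan import *
st()
plan([(.4245,-.381,.24,-177.4,.04)],.2)
```

```text
t 15.83 [ 0.4623 -0.2111  0.2525] psi -175.87 tilt [-0.004 -0.002] q [-0.66  0.01  1.75 -0.    1.38  2.41] F [ 0.8 -0.7 -2.1] T [-0.   -0.07  0.01] op 0.566
5 rows
0.167 0.05 0.013 0.004 -.002 0.005 0.2; 0.167 0.049 0.013 0 0 0.005 0.2; 0.167 0.048 0.012 0 0 0.005 0.2; 0.168 0.048 0.013 0 0 0.005 0.2; 0.167 0.046 0.012 0 0 0.006 0.2
```

arm_command(
  motion="0.167 0.05 0.013 0.004 -.002 0.005 0.2; 0.167 0.049 0.013 0 0 0.005 0.2; 0.167 0.048 0.012 0 0 0.005 0.2; 0.168 0.048 0.013 0 0 0.005 0.2; 0.08 0.02 0.012 0 0 0.006 0.2; 0 0 0 0 0 0 .2",
)

```text
time_s: 16.33
eef_pos: [0.4229, -0.3755, 0.2428]
eef_rot: [0.001, 0.721, -0.693, 0.003]
wrist_force: [0.9, 1.1, -3.5]
opening: 0.569
```

Run:
```python
from plan import *
st()
plan([(.4245,-.381,.146,-177.4,.03)],.2)
```

```text
t 16.33 [ 0.4229 -0.3755  0.2428] psi -177.75 tilt [ 0.002 -0.006] q [-0.94  0.15  1.62 -0.    1.37  2.17] F [ 0.9  1.1 -3.5] T [0.09 0.05 0.03] op 0.569
4 rows
0.006 -.001 0.121 -.002 -.005 -.001 0.2; 0.007 -.002 0.121 0 0 -.002 0.2; 0.007 -.002 0.121 0 0 -.001 0.2; 0.007 -.002 0.121 0 0 -.002 0.2
```

arm_command(
  motion="0.03 -.008 0.11 -.002 -.005 0 0.2; 0 0 0.12 0 0 0 0.2; 0 0 0.12 0 0 0 0.2; 0 0 0.07 0 0 0 0.2; 0 0 0 0 0 0 .2",
)

```text
time_s: 16.75
eef_pos: [0.4248, -0.3809, 0.1582]
eef_rot: [-0.0, 0.72, -0.694, 0.001]
wrist_force: [-0.8, 0.7, -3.2]
opening: 0.567
```

Run:
```python
from plan import *
st()
plan([(.4245,-.381,.146,-177.4,.03)],.2)
```

```text
t 16.75 [ 0.4248 -0.3809  0.1582] psi -177.85 tilt [ 0.002 -0.001] q [-0.94  0.24  1.69  0.    1.21  2.16] F [-0.8  0.7 -3.2] T [0.04 0.04 0.01] op 0.567
1 rows
0 0.001 0.061 -.002 -.001 -.007 0.2
```

arm_command(
  motion="0 0 0.05 0 0 -.007 0.2; 0 0 .02 0 0 0 .2; 0 0 0 0 0 0 .2",
)

```text
time_s: 17.0
eef_pos: [0.4256, -0.3791, 0.1444]
eef_rot: [-0.0, 0.724, -0.69, 0.001]
wrist_force: [-0.2, 1.1, -3.0]
opening: 0.569
```

Run:
```python
from plan import *
from h import *
st()
c=snap('top','t6.png'); a=c['img'][160:270,360:490,::-1]
cv2.imwrite('pics/t6z.png',cv2.resize(a,None,fx=5,fy=5,interpolation=cv2.INTER_CUBIC))
```

```text
t 17.00 [ 0.4256 -0.3791  0.1444] psi -177.25 tilt [ 0.002 -0.001] q [-0.94  0.26  1.7   0.    1.18  2.16] F [-0.2  1.1 -3. ] T [-0.02  0.02 -0.04] op 0.569
```

View pics/t6z.png

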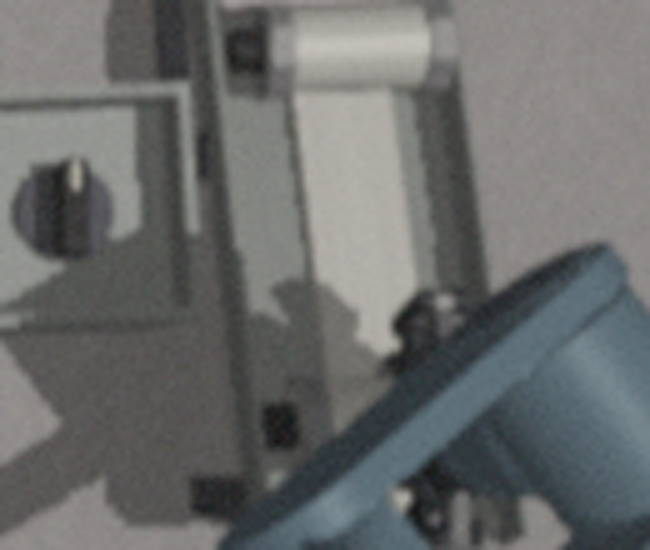

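arm_command(
  motion="0 0 .012 0 0 0 0.2; 0 0 0 0 0 0 0.8; 0 0 0 0 0 0 0.8; 0 0 0 0 0 0 0.8; 0 0 -.15 0 0 0 .8; 0 0 -.2 0 0 0 .8; 0 0 -.15 0 0 0 .8; 0 0 -.05 0 0 0 .8; 0 0 0 0 0 0 .8",
)

```text
time_s: 17.8
eef_pos: [0.4269, -0.3807, 0.2623]
eef_rot: [0.0, 0.724, -0.69, 0.006]
wrist_force: [0.5, -0.1, -0.6]
opening: 0.799
```

Run:
```python
from plan import *
from h import *
from cans import cans
st()
c=snap('top','t7.png'); a=c['img'][150:320,120:490,::-1]
cv2.imwrite('pics/t7z.png',cv2.resize(a,None,fx=2.1,fy=2.1,interpolation=cv2.INTER_CUBIC))
for o in cans(c):print(*o)
```

```text
t 17.80 [ 0.4269 -0.3807  0.2623] psi -177.26 tilt [ 0.008 -0.008] q [-0.94  0.14  1.59  0.    1.4   2.16] F [ 0.5 -0.1 -0.6] T [-0.01  0.04  0.02] op 0.799
1552 [420.2 116.3] [ 0.8099 -0.3608] 0.268 0.056 5.8 165
295 [431.5 168.5] [ 0.6508 -0.3916] 0.081 0.033 90.2 170
282 [297.7 172.1] [0.6382 0.0094] 0.077 0.034 80.1 170
577 [430.2 193.3] [ 0.576 -0.386] 0.093 0.058 5.5 168
169 [256.  196.5] [0.5644 0.1334] 0.042 0.039 90.2 161
236 [438.5 218.5] [ 0.5009 -0.4092] 0.068 0.033 90.2 171
371 [435.5 239.5] [ 0.4386 -0.399 ] 0.068 0.056 178.7 166
286 [246.6 241. ] [0.4321 0.1601] 0.076 0.034 106.2 168
149 [175.5 244.5] [0.4209 0.37  ] 0.038 0.038 90.2 155
148 [206. 257.] [0.3845 0.2792] 0.035 0.035 90.2 156
```

View pics/t7z.png

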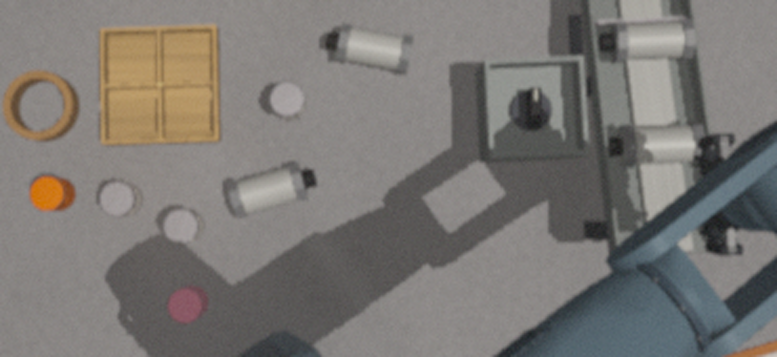

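Run:
```python
from plan import *
plan([(.58,-.1,.23,-50,.04,0),(.6375,.0085,.12,-9,.04,0)],.8)
```

```text
25 rows
-.072 -.044 0.008 -.006 -.008 -.112 0.8; -.066 -.052 0.008 0 0 -.111 0.8; -.06 -.059 0.008 0 0 -.112 0.8; -.052 -.066 0.009 0 0 -.112 0.8; -.045 -.071 0.008 0 0 -.111 0.8; -.036 -.076 0.008 0 0 -.112 0.8; -.026 -.08 0.009 0 0 -.111 0.8; -.017 -.082 0.008 0 0 -.112 0.8; -.008 -.084 0.008 0 0 -.112 0.8; 0.003 -.084 0.008 0 0 -.111 0.8
0.012 -.084 0.009 0 0 -.112 0.8; 0.022 -.081 0.008 0 0 -.112 0.8; 0.031 -.078 0.008 0 0 -.111 0.8; 0.04 -.074 0.008 0 0 -.112 0.8; 0.048 -.069 0.009 0 0 -.111 0.8; 0.056 -.063 0.008 0 0 -.112 0.8; 0.063 -.055 0.008 0 0 -.112 0.8; 0.07 -.048 0.008 0 0 -.111 0.8; 0.074 -.04 0.009 0 0 -.112 0.8; 0.095 -.038 0.092 0 0 -.114 0.8
0.099 -.027 0.091 0 0 -.114 0.8; 0.101 -.015 0.092 0 0 -.114 0.8; 0.102 -.003 0.091 0 0 -.114 0.8; 0.102 0.009 0.092 0 0 -.113 0.8; 0.1 0.022 0.091 0 0 -.114 0.8
```

arm_command(
  motion="-.072 -.044 0.008 -.006 -.008 -.112 0.8; -.066 -.052 0.008 0 0 -.111 0.8; -.06 -.059 0.008 0 0 -.112 0.8; -.052 -.066 0.009 0 0 -.112 0.8; -.045 -.071 0.008 0 0 -.111 0.8; -.036 -.076 0.008 0 0 -.112 0.8; -.026 -.08 0.009 0 0 -.111 0.8; -.017 -.082 0.008 0 0 -.112 0.8; -.008 -.084 0.008 0 0 -.112 0.8; 0.003 -.084 0.008 0 0 -.111 0.8",
)

```text
time_s: 18.68
eef_pos: [0.4997, -0.2236, 0.2238]
eef_rot: [-0.006, 0.988, -0.154, -0.011]
wrist_force: [0.3, -0.5, 0.9]
opening: 0.801
```

arm_command(
  motion="0.012 -.084 0.009 0 0 -.112 0.8; 0.022 -.081 0.008 0 0 -.112 0.8; 0.031 -.078 0.008 0 0 -.111 0.8; 0.04 -.074 0.008 0 0 -.112 0.8; 0.048 -.069 0.009 0 0 -.111 0.8; 0.056 -.063 0.008 0 0 -.112 0.8; 0.063 -.055 0.008 0 0 -.112 0.8; 0.07 -.048 0.008 0 0 -.111 0.8; 0.074 -.04 0.009 0 0 -.112 0.8",
)

```text
time_s: 19.43
eef_pos: [0.5552, -0.0738, 0.1869]
eef_rot: [-0.023, 0.921, 0.388, -0.016]
wrist_force: [0.0, 0.2, 0.5]
opening: 0.799
```

Run:
```python
from plan import *
st()
plan([(.6375,.0085,.12,-9,.04)],.8)
```

```text
t 19.43 [ 0.5552 -0.0738  0.1869] psi -44.36 tilt [-0.046  0.029] q [-0.35  0.23  1.65  0.01  1.32  0.42] F [0.  0.2 0.5] T [-0.08 -0.07 -0.01] op 0.799
6 rows
0.098 0.004 0.054 -.052 0.008 -.098 0.8; 0.096 0.011 0.056 0 0 -.098 0.8; 0.095 0.021 0.056 0 0 -.098 0.8; 0.092 0.03 0.056 0 0 -.099 0.8; 0.088 0.04 0.055 0 0 -.098 0.8; 0.084 0.049 0.056 0 0 -.098 0.8
```

arm_command(
  motion="0.098 0.004 0.054 -.052 0.008 -.098 0.8; 0.096 0.011 0.056 0 0 -.098 0.8; 0.095 0.021 0.056 0 0 -.098 0.8; 0.092 0.03 0.056 0 0 -.099 0.8; 0.088 0.04 0.055 0 0 -.098 0.8; 0.04 0.02 0.02 0 0 -.04 0.8; 0 0 0 0 0 0 .8",
)

```text
time_s: 20.02
eef_pos: [0.6227, 0.0115, 0.1071]
eef_rot: [-0.007, 0.768, 0.641, -0.006]
wrist_force: [-0.8, -0.6, -0.1]
opening: 0.798
```

Run:
```python
from plan import *
st()
plan([(.6375,.0085,.1,-9,.04)],.8)
```

```text
t 20.02 [0.6227 0.0115 0.1071] psi -10.34 tilt [-0.019  0.004] q [-0.17  0.43  1.56  0.    1.17  0.01] F [-0.8 -0.6 -0.1] T [ 0.01  0.   -0.  ] op 0.798
1 rows
-.002 0.076 0.034 -.018 0 -.022 0.8
```

arm_command(
  motion="-.003 0.1 0.034 -.018 0 -.03 0.8; 0 0 0.11 0 0 0 0.8; 0 0 .11 0 0 0 .8; 0 0 0 0 0 0 .8",
)

```text
time_s: 20.35
eef_pos: [0.6383, 0.0075, 0.0486]
eef_rot: [-0.003, 0.759, 0.651, -0.002]
wrist_force: [-1.4, -0.3, -1.1]
opening: 0.797
```

Run:
```python
from plan import *
from h import *
st()
plan([(.6375,.0085,.011,-9,.04)],.8)
c=snap('scene','s8.png'); a=c['img'][170:290,220:390,::-1]
cv2.imwrite('pics/s8z.png',cv2.resize(a,None,fx=4,fy=4,interpolation=cv2.INTER_CUBIC))
```

```text
t 20.35 [0.6383 0.0075 0.0486] psi -8.71 tilt [-0.007  0.001] q [-0.17  0.53  1.55 -0.    1.07 -0.02] F [-1.4 -0.3 -1.1] T [0.01 0.06 0.01] op 0.797
1 rows
0.004 -.003 0.188 -.007 0 0.005 0.8
```

View pics/s8z.png

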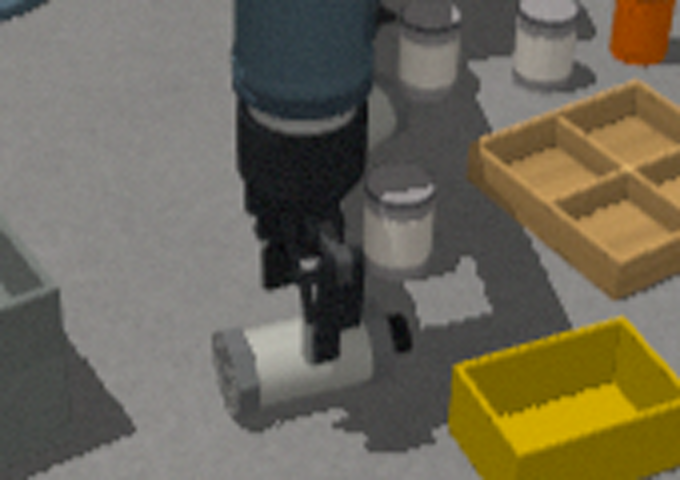

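arm_command(
  motion="0.004 -.003 0.1 -.007 0 0 0.8; 0 0 0.08 0 0 0 0.8; 0 0 .02 0 0 0 .8; 0 0 0 0 0 0 .8; 0 0 0 0 0 0 .2; 0 0 0 0 0 0 .2; 0 0 0 0 0 0 .2; 0 0 0 0 0 0 .2",
)

```text
time_s: 21.07
eef_pos: [0.6411, 0.0055, 0.0175]
eef_rot: [0.004, 0.761, 0.649, 0.003]
wrist_force: [-0.8, -1.0, -2.6]
opening: 0.563
```

Run:
```python
from plan import *
st()
plan([(.637,.007,.08,-9,.04),(.59,-.09,.24,-6,.04),(.424,-.376,.24,2.6,.04)],.2)
```

```text
t 21.07 [0.6411 0.0055 0.0175] psi -9.09 tilt [ 0.009 -0.002] q [-0.18  0.57  1.56 -0.    1.   -0.02] F [-0.8 -1.  -2.6] T [-0.    0.06 -0.08] op 0.563
16 rows
0.002 -.009 -.156 0.009 0.001 -.001 0.2; 0.002 -.011 -.157 0 0 -.001 0.2; -.103 -.031 -.16 0 0 -.01 0.2; -.103 -.033 -.16 0 0 -.01 0.2; -.102 -.033 -.16 0 0 -.01 0.2; -.102 -.035 -.16 0 0 -.01 0.2; -.102 -.035 -.16 0 0 -.01 0.2; -.168 -.075 0 0 0 -.016 0.2; -.166 -.078 0 0 0 -.016 0.2; -.165 -.081 0 0 0 -.016 0.2
-.164 -.084 0 0 0 -.015 0.2; -.162 -.086 0 0 0 -.016 0.2; -.161 -.089 0 0 0 -.016 0.2; -.159 -.091 0 0 0 -.016 0.2; -.158 -.094 0 0 0 -.016 0.2; -.156 -.097 0 0 0 -.016 0.2
```

arm_command(
  motion="0 0 -.156 0.009 0.001 -.001 0.2; 0 0 -.157 0 0 -.001 0.2; -.103 -.031 -.16 0 0 -.01 0.2; -.103 -.033 -.16 0 0 -.01 0.2; -.102 -.033 -.16 0 0 -.01 0.2; -.102 -.035 -.16 0 0 -.01 0.2; -.102 -.035 -.16 0 0 -.01 0.2; -.168 -.075 0 0 0 -.016 0.2; -.166 -.078 0 0 0 -.016 0.2; -.165 -.081 0 0 0 -.016 0.2",
)

```text
time_s: 21.9
eef_pos: [0.5371, -0.1879, 0.2542]
eef_rot: [0.002, 0.72, 0.694, -0.0]
wrist_force: [0.3, -0.2, -1.9]
opening: 0.565
```

Run:
```python
from plan import *
st()
plan([(.424,-.380,.24,2.6,.04)],.2)
```

```text
t 21.90 [ 0.5371 -0.1879  0.2542] psi -2.15 tilt [ 0.002 -0.003] q [-0.54  0.15  1.6  -0.    1.39 -0.51] F [ 0.3 -0.2 -1.9] T [-0.05 -0.02  0.01] op 0.565
6 rows
-.163 -.088 0.012 0.002 0.003 -.013 0.2; -.163 -.091 0.012 0 0 -.013 0.2; -.161 -.092 0.012 0 0 -.014 0.2; -.159 -.095 0.012 0 0 -.013 0.2; -.159 -.097 0.012 0 0 -.013 0.2; -.157 -.099 0.011 0 0 -.013 0.2
```

arm_command(
  motion="-.163 -.088 0.012 0.002 0.003 -.013 0.2; -.163 -.091 0.012 0 0 -.013 0.2; -.161 -.092 0.012 0 0 -.014 0.2; -.159 -.095 0.012 0 0 -.013 0.2; -.159 -.097 0.012 0 0 -.013 0.2; -.08 -.05 0.011 0 0 -.01 0.2; 0 0 0 0 0 0 .2",
)

```text
time_s: 22.48
eef_pos: [0.4241, -0.3777, 0.2452]
eef_rot: [0.005, 0.692, 0.722, -0.001]
wrist_force: [0.7, 0.1, -2.0]
opening: 0.565
```

Run:
```python
from plan import *
st()
plan([(.424,-.380,.151,2.6,.03)],.2)
```

```text
t 22.48 [ 0.4241 -0.3777  0.2452] psi 2.43 tilt [ 0.005 -0.008] q [-0.94  0.15  1.62 -0.    1.37 -0.98] F [ 0.7  0.1 -2. ] T [0.03 0.02 0.05] op 0.565
4 rows
-.002 -.001 0.118 0.004 0.008 -.001 0.2; -.003 0 0.117 0 0 0 0.2; -.003 -.001 0.118 0 0 -.001 0.2; -.002 0 0.118 0 0 -.001 0.2
```

arm_command(
  motion="-.01 0 0.11 0.004 0.008 -.003 0.2; 0 0 0.12 0 0 0 0.2; 0 0 0.12 0 0 0 0.2; 0 0 0.06 0 0 0 0.2; 0 0 0 0 0 0 .2",
)

```text
time_s: 22.9
eef_pos: [0.4249, -0.3815, 0.1641]
eef_rot: [0.003, 0.693, 0.721, 0.0]
wrist_force: [-0.3, 0.2, -2.7]
opening: 0.564
```

Run:
```python
from plan import *
st()
plan([(.424,-.380,.151,2.6,.03)],.2)
```

```text
t 22.90 [ 0.4249 -0.3815  0.1641] psi 2.31 tilt [ 0.005 -0.005] q [-0.94  0.24  1.68  0.    1.21 -0.98] F [-0.3  0.2 -2.7] T [-0.   -0.01  0.02] op 0.564
1 rows
0.008 -.005 0.065 0.005 0.005 -.005 0.2
```

arm_command(
  motion=".008 -.005 0.05 .005 .005 -.005 0.2; 0 0 .02 0 0 0 .2; 0 0 0 0 0 0 .2",
)

```text
time_s: 23.15
eef_pos: [0.425, -0.3787, 0.1504]
eef_rot: [-0.0, 0.69, 0.724, 0.0]
wrist_force: [0.3, 0.6, -1.9]
opening: 0.564
```

Run:
```python
from plan import *
from h import *
st()
c=snap('scene','s9.png'); a=c['img'][170:320,80:250,::-1]
cv2.imwrite('pics/s9z.png',cv2.resize(a,None,fx=4,fy=4,interpolation=cv2.INTER_CUBIC))
```

```text
t 23.15 [ 0.425  -0.3787  0.1504] psi 2.72 tilt [-0.     0.001] q [-0.94  0.25  1.69  0.    1.2  -0.98] F [ 0.3  0.6 -1.9] T [-0.04  0.   -0.02] op 0.564
```

View pics/s9z.png

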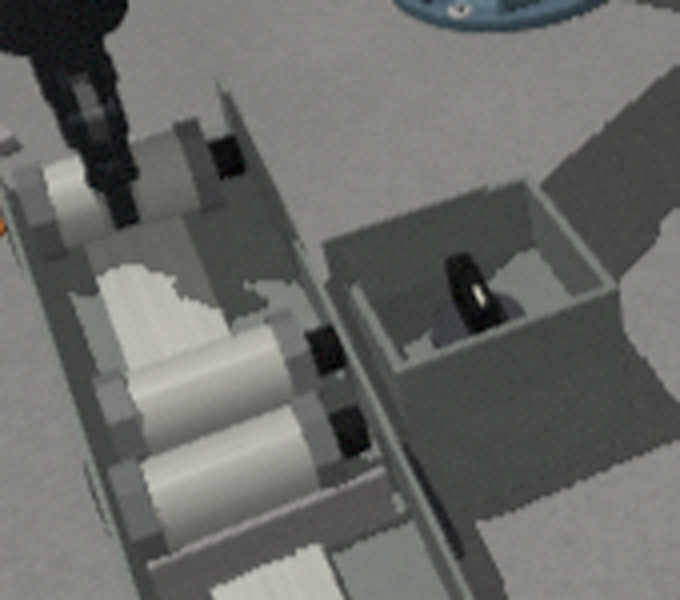

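arm_command(
  motion="0 0 .008 0 0 0 0.2; 0 0 0 0 0 0 0.8; 0 0 0 0 0 0 0.8; 0 0 0 0 0 0 0.8; 0 0 -.15 0 0 0 .8; 0 0 -.2 0 0 0 .8; 0 0 -.15 0 0 0 .8; 0 0 -.05 0 0 0 .8; 0 0 0 0 0 0 .8",
)

```text
time_s: 23.95
eef_pos: [0.4262, -0.3799, 0.2679]
eef_rot: [0.003, 0.69, 0.724, -0.0]
wrist_force: [-0.2, -0.9, 0.0]
opening: 0.802
```

Run:
```python
from plan import *
from h import *
from cans import cans
st()
c=snap('top','t9.png'); a=c['img'][150:320,120:490,::-1]
cv2.imwrite('pics/t9z.png',cv2.resize(a,None,fx=2.1,fy=2.1,interpolation=cv2.INTER_CUBIC))
for o in cans(c):print(*o)
plan([(.432,-.13,.23,14,.04),(.432,.16,.12,15,.04)],.8)
```

```text
t 23.95 [ 0.4262 -0.3799  0.2679] psi 2.72 tilt [ 0.004 -0.005] q [-0.94  0.14  1.58  0.    1.42 -0.98] F [-0.2 -0.9  0. ] T [-0.05  0.05 -0.01] op 0.802
1558 [420.3 116.5] [ 0.8096 -0.361 ] 0.269 0.056 5.8 165
297 [432.  168.5] [ 0.6508 -0.3931] 0.078 0.033 90.2 170
299 [432.  187.5] [ 0.5935 -0.3919] 0.078 0.033 90.2 171
170 [256.  196.5] [0.5644 0.1334] 0.042 0.039 90.2 161
180 [431.  201.5] [ 0.5515 -0.388 ] 0.054 0.027 90.2 168
285 [439.  216.5] [ 0.5068 -0.4108] 0.071 0.033 90.2 170
431 [435.8 238.1] [ 0.4427 -0.3998] 0.078 0.058 5.8 166
286 [246.6 241.3] [0.4313 0.1601] 0.076 0.034 103.5 168
155 [175.5 244.5] [0.4209 0.37  ] 0.038 0.038 90.2 155
152 [205.5 257. ] [0.3845 0.2807] 0.038 0.035 90.2 156
15 rows
0.178 0.013 0.026 0.003 0.005 -.027 0.8; 0.178 0.017 0.026 0 0 -.027 0.8; 0.177 0.023 0.027 0 0 -.027 0.8; 0.176 0.028 0.026 0.001 0 -.026 0.8; 0.175 0.032 0.027 0 0 -.027 0.8; 0.175 0.038 0.026 0 0 -.027 0.8; 0.173 0.042 0.027 0 0 -.027 0.8; 0.176 0.044 0.069 0 -.001 -.002 0.8; 0.176 0.044 0.068 0 0 -.002 0.8; 0.175 0.045 0.069 0 0 -.002 0.8
0.176 0.045 0.069 0 0 -.002 0.8; 0.176 0.045 0.068 0 0 -.002 0.8; 0.175 0.046 0.069 0 0 -.003 0.8; 0.175 0.046 0.069 0 0 -.002 0.8; 0.176 0.047 0.068 0 0 -.002 0.8
```

View pics/t9z.png

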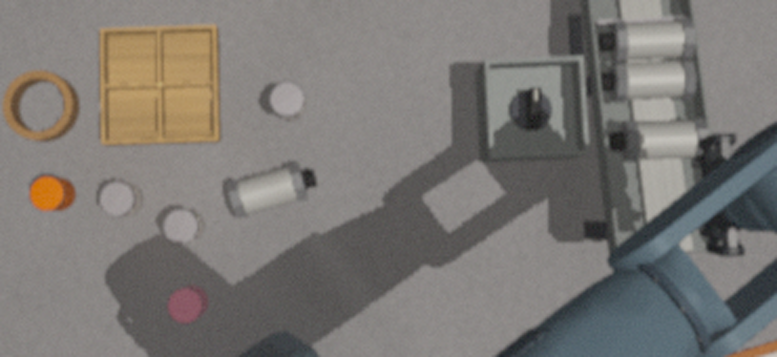

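arm_command(
  motion="0.178 0.013 0.026 0.003 0.005 -.027 0.8; 0.178 0.017 0.026 0 0 -.027 0.8; 0.177 0.023 0.027 0 0 -.027 0.8; 0.176 0.028 0.026 0.001 0 -.026 0.8; 0.175 0.032 0.027 0 0 -.027 0.8; 0.175 0.038 0.026 0 0 -.027 0.8; 0.173 0.042 0.027 0 0 -.027 0.8; 0.176 0.044 0.069 0 -.001 -.002 0.8; 0.176 0.044 0.068 0 0 -.002 0.8; 0.175 0.045 0.069 0 0 -.002 0.8",
)

```text
time_s: 24.83
eef_pos: [0.4238, -0.0109, 0.1706]
eef_rot: [-0.007, 0.615, 0.789, -0.002]
wrist_force: [0.4, 0.2, -0.3]
opening: 0.802
```

Run:
```python
from plan import *
st()
plan([(.4318,.16,.12,14.5,.04)],.8)
```

```text
t 24.83 [ 0.4238 -0.0109  0.1706] psi 14.14 tilt [-0.013  0.006] q [-0.31 -0.09  2.02  0.    1.23 -0.56] F [ 0.4  0.2 -0.3] T [-0.04 -0.07  0.02] op 0.802
5 rows
0.163 0.05 0.052 -.011 -.009 -.001 0.8; 0.164 0.05 0.05 0 0 -.001 0.8; 0.164 0.05 0.051 0 0 -.002 0.8; 0.163 0.05 0.05 0 0 -.001 0.8; 0.164 0.05 0.051 0 0 -.001 0.8
```

arm_command(
  motion="0.163 0.05 0.052 -.011 -.009 -.001 0.8; 0.164 0.05 0.05 0 0 -.001 0.8; 0.164 0.05 0.051 0 0 -.002 0.8; 0.163 0.05 0.05 0 0 -.001 0.8; 0.08 0.025 0.025 0 0 -.001 0.8; 0 0 0 0 0 0 .8",
)

```text
time_s: 25.33
eef_pos: [0.4175, 0.1559, 0.1093]
eef_rot: [-0.008, 0.61, 0.792, -0.005]
wrist_force: [-1.2, 0.5, 0.6]
opening: 0.802
```

Run:
```python
from plan import *
st()
plan([(.4318,.16,.1,14.5,.04)],.8)
```

```text
t 25.33 [0.4175 0.1559 0.1093] psi 14.79 tilt [-0.019  0.002] q [ 0.09  0.06  2.01  0.    1.09 -0.17] F [-1.2  0.5  0.6] T [-0.01 -0.03  0.05] op 0.802
1 rows
0.002 0.075 0.045 -.017 -.006 0.005 0.8
```

arm_command(
  motion=".002 0.095 0.034 -.017 -.006 0.005 0.8; 0 0 0.11 0 0 0 0.8; 0 0 .13 0 0 0 .8; 0 0 0 0 0 0 .8",
)

```text
time_s: 25.67
eef_pos: [0.432, 0.1608, 0.0482]
eef_rot: [-0.002, 0.61, 0.792, -0.002]
wrist_force: [-2.1, 0.8, -0.7]
opening: 0.801
```

Run:
```python
from plan import *
from h import *
st()
plan([(.4318,.16,.011,14.5,.04)],.8)
c=snap('scene','s10.png'); a=c['img'][150:270,220:390,::-1]
cv2.imwrite('pics/s10z.png',cv2.resize(a,None,fx=4,fy=4,interpolation=cv2.INTER_CUBIC))
```

```text
t 25.67 [0.432  0.1608 0.0482] psi 14.76 tilt [-0.006 -0.002] q [ 0.1   0.2   2.01 -0.    0.94 -0.16] F [-2.1  0.8 -0.7] T [-0.01  0.03  0.01] op 0.801
1 rows
-.004 -.001 0.186 -.006 0 0.004 0.8
```

View pics/s10z.png

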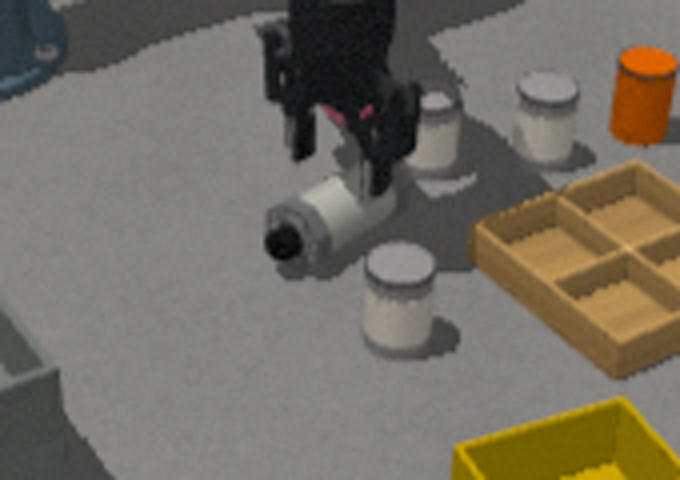

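arm_command(
  motion="-0.004 -.003 0.1 -.006 0 0 0.8; 0 0 0.09 0 0 0 0.8; 0 0 .025 0 0 0 .8; 0 0 0 0 0 0 .8; 0 0 0 0 0 0 .2; 0 0 0 0 0 0 .2; 0 0 0 0 0 0 .2; 0 0 0 0 0 0 .2",
)

```text
time_s: 26.38
eef_pos: [0.4367, 0.157, 0.0129]
eef_rot: [0.003, 0.612, 0.791, 0.003]
wrist_force: [-0.2, 1.1, -2.9]
opening: 0.568
```

Run:
```python
from plan import *
st()
plan([(.432,.16,.07,14.7,.04),(.432,.06,.24,-30,.04,0),(.424,-.376,.24,-177.4,.04,0)],.2)
```

```text
t 26.38 [0.4367 0.157  0.0129] psi 14.57 tilt [0.008 0.   ] q [ 0.09  0.27  2.02 -0.    0.84 -0.16] F [-0.2  1.1 -2.9] T [-0.07  0.01  0.  ] op 0.568
31 rows
0.01 -.008 -.143 0.008 0.002 -.001 0.2; 0.01 -.01 -.142 0 0 -.001 0.2; -.069 -.018 -.121 0 0 0.106 0.2; -.071 -.011 -.122 0 0 0.107 0.2; -.071 -.002 -.121 0 0 0.106 0.2; -.071 0.005 -.122 0 0 0.107 0.2; -.07 0.014 -.121 0 0 0.106 0.2; -.069 0.021 -.122 0 0 0.106 0.2; -.065 0.028 -.121 0 0 0.107 0.2; -.087 0.048 0 0 0 0.112 0.2
-.08 0.058 0 0 0 0.111 0.2; -.073 0.067 0 0 0 0.112 0.2; -.065 0.075 0 0 0 0.112 0.2; -.056 0.082 0 0 0 0.111 0.2; -.046 0.088 0 0 0 0.112 0.2; -.035 0.092 0 0 0 0.112 0.2; -.025 0.096 0 0 0 0.111 0.2; -.012 0.099 0 0 0 0.112 0.2; -.002 0.099 0 0 0 0.112 0.2; 0.011 0.098 0 0 0 0.111 0.2
0.021 0.097 0 0 0 0.112 0.2; 0.033 0.093 0 0 0 0.112 0.2; 0.044 0.089 0 0 0 0.111 0.2; 0.054 0.084 0 0 0 0.112 0.2; 0.063 0.076 0 0 0 0.112 0.2; 0.071 0.069 0 0 0 0.111 0.2; 0.079 0.06 0 0 0 0.112 0.2; 0.086 0.05 0 0 0 0.111 0.2; 0.09 0.04 0 0 0 0.112 0.2; 0.095 0.029 0 0 0 0.112 0.2
0.098 0.018 0 0 0 0.111 0.2
```

arm_command(
  motion="0 0 -.143 0.008 0.002 -.001 0.2; 0 0 -.142 0 0 -.001 0.2; -.069 -.018 -.121 0 0 0.106 0.2; -.071 -.011 -.122 0 0 0.107 0.2; -.071 -.002 -.121 0 0 0.106 0.2; -.071 0.005 -.122 0 0 0.107 0.2; -.07 0.014 -.121 0 0 0.106 0.2; -.069 0.021 -.122 0 0 0.106 0.2; -.065 0.028 -.121 0 0 0.107 0.2; -.087 0.048 0 0 0 0.112 0.2",
)

```text
time_s: 27.22
eef_pos: [0.4304, 0.0352, 0.2522]
eef_rot: [0.0, 0.901, 0.434, -0.002]
wrist_force: [1.1, 0.1, -1.6]
opening: 0.561
```

arm_command(
  motion="-.08 0.058 0 0 0 0.111 0.2; -.073 0.067 0 0 0 0.112 0.2; -.065 0.075 0 0 0 0.112 0.2; -.056 0.082 0 0 0 0.111 0.2; -.046 0.088 0 0 0 0.112 0.2; -.035 0.092 0 0 0 0.112 0.2; -.025 0.096 0 0 0 0.111 0.2; -.012 0.099 0 0 0 0.112 0.2; -.002 0.099 0 0 0 0.112 0.2; 0.011 0.098 0 0 0 0.111 0.2",
)

```text
time_s: 28.05
eef_pos: [0.4125, -0.1701, 0.2591]
eef_rot: [0.002, 0.987, -0.163, 0.003]
wrist_force: [0.3, 0.6, -1.5]
opening: 0.565
```

Run:
```python
from plan import *
st()
plan([(.424,-.374,.24,-177.4,.04,0)],.2)
```

```text
t 28.05 [ 0.4125 -0.1701  0.2591] psi -108.80 tilt [ 0.006 -0.006] q [-0.66 -0.15  1.89 -0.    1.4   1.24] F [ 0.3  0.6 -1.5] T [-0.02 -0.02 -0.  ] op 0.565
10 rows
0.038 0.095 0.01 0.003 -.007 0.114 0.2; 0.049 0.089 0.01 0 0 0.115 0.2; 0.06 0.083 0.009 0 0 0.114 0.2; 0.069 0.075 0.01 0 0 0.114 0.2; 0.078 0.066 0.009 0 0 0.115 0.2; 0.085 0.057 0.01 0 0 0.114 0.2; 0.091 0.046 0.01 0 0 0.114 0.2; 0.096 0.035 0.009 0 0 0.115 0.2; 0.099 0.023 0.01 0 0 0.114 0.2; 0.102 0.011 0.009 0 0 0.114 0.2
```

arm_command(
  motion="0.038 0.095 0.01 0.003 -.007 0.114 0.2; 0.049 0.089 0.01 0 0 0.115 0.2; 0.06 0.083 0.009 0 0 0.114 0.2; 0.069 0.075 0.01 0 0 0.114 0.2; 0.078 0.066 0.009 0 0 0.115 0.2; 0.085 0.057 0.01 0 0 0.114 0.2; 0.091 0.046 0.01 0 0 0.114 0.2; 0.096 0.035 0.009 0 0 0.115 0.2; 0.05 0.01 0.01 0 0 0.06 0.2; 0 0 0 0 0 0 .2",
)

```text
time_s: 28.88
eef_pos: [0.4153, -0.3533, 0.2426]
eef_rot: [0.0, 0.764, -0.645, 0.0]
wrist_force: [-0.5, 0.7, -1.5]
opening: 0.566
```

Run:
```python
from plan import *
st()
plan([(.424,-.374,.1465,-177.4,.03)],.2)
```

```text
t 28.88 [ 0.4153 -0.3533  0.2426] psi -170.36 tilt [-0.    -0.001] q [-0.92  0.1   1.67 -0.    1.37  2.05] F [-0.5  0.7 -1.5] T [-0.01 -0.02 -0.02] op 0.566
4 rows
0.027 -.006 0.12 0 -.001 0.029 0.2; 0.028 -.008 0.12 0 0 0.03 0.2; 0.027 -.008 0.12 0 0 0.029 0.2; 0.026 -.009 0.12 0 0 0.029 0.2
```

arm_command(
  motion="0.08 -.018 0 0 0 0.08 0.2; 0.05 -.02 0.08 0 0 0.05 0.2; 0 0 0.12 0 0 0 0.2; 0 0 0.11 0 0 0 0.2; 0 0 .04 0 0 0 .2; 0 0 0 0 0 0 .2",
)

```text
time_s: 29.38
eef_pos: [0.4288, -0.3774, 0.1755]
eef_rot: [-0.0, 0.721, -0.693, 0.004]
wrist_force: [-0.2, -2.9, 3.5]
opening: 0.569
```

Run:
```python
from plan import *
st()
plan([(.424,-.374,.1465,-177.4,.03)],.2)
```

```text
t 29.38 [ 0.4288 -0.3774  0.1755] psi -177.74 tilt [ 0.005 -0.005] q [-0.93  0.22  1.68  0.    1.24  2.17] F [-0.2 -2.9  3.5] T [-0.72  0.06  0.02] op 0.569
1 rows
-.019 0.024 0.145 -.005 -.005 -.006 0.2
```

Run:
```python
from plan import *
from h import *
st()
c=snap('scene','s11.png'); a=c['img'][170:320,80:250,::-1]
cv2.imwrite('pics/s11z.png',cv2.resize(a,None,fx=4,fy=4,interpolation=cv2.INTER_CUBIC))
c=snap('top','t11.png'); a=c['img'][160:280,350:490,::-1]
cv2.imwrite('pics/t11z.png',cv2.resize(a,None,fx=4.5,fy=4.5,interpolation=cv2.INTER_CUBIC))
st()
```

```text
t 29.38 [ 0.4288 -0.3774  0.1755] psi -177.74 tilt [ 0.005 -0.005] q [-0.93  0.22  1.68  0.    1.24  2.17] F [-0.2 -2.9  3.5] T [-0.72  0.06  0.02] op 0.569
t 29.48 [ 0.429  -0.3777  0.1768] psi -177.79 tilt [ 0.006 -0.005] q [-0.93  0.22  1.67  0.    1.24  2.17] F [0.3 0.6 0.3] T [-0.03 -0.04  0.02] op 0.567
```

View pics/s11z.png

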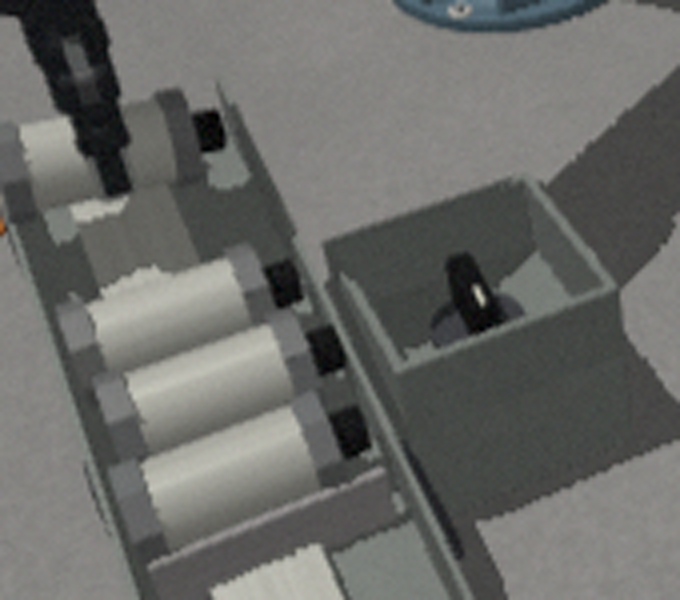

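View pics/t11z.png

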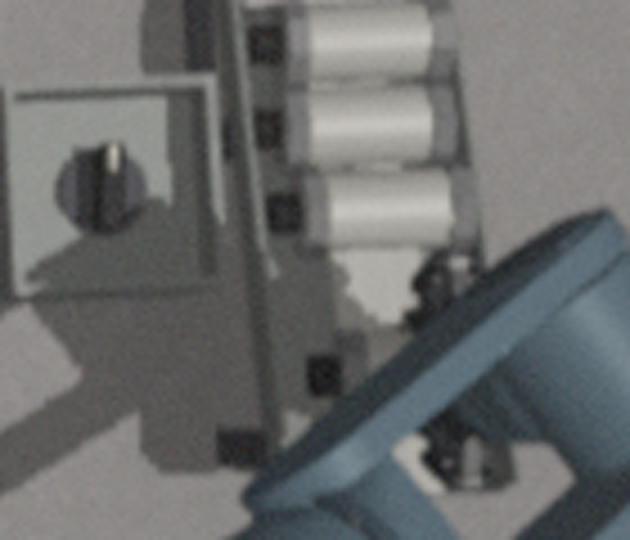

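```bash
cat > laneP.py <<'E'
import numpy as np
L=(0.42427181,-0.37699407,0.0457741)
def toL(p):
    d=np.array(p[:2])-L[:2]; c,s=np.cos(L[2]),np.sin(L[2]); return np.array([c*d[0]+s*d[1],-s*d[0]+c*d[1]])
def toW(x,y):
    c,s=np.cos(L[2]),np.sin(L[2]); return np.array([L[0]+c*x-s*y,L[1]+s*x+c*y])
E
python3 - <<'E'
from h import *
from laneP import *
c=camera('scene')
for p,z in(((222,130),.191),((15,165),.191),((241,158),.161),((345,352),.121)):
    w=px2w(c,80+p[0]/4,170+p[1]/4,z); print(w,toL(w))
c=camera('top')
for p,z in(((307,375),.191),):
    w=px2w(c,350+p[0]/4.5,160+p[1]/4.5,z); print(w,toL(w))
print(toL((.429,-.3777)))
E
```

```text
[ 0.4371808  -0.31236706  0.191     ] [0.01585268 0.06396863]
[ 0.41409906 -0.42408888  0.191     ] [-0.01231706 -0.04658   ]
[ 0.42599455 -0.30538872  0.161     ] [0.00499746 0.07145152]
[ 0.58216755 -0.29103226  0.121     ] [0.1616638  0.07864676]
[ 0.42491204 -0.31292595  0.191     ] [0.00357119 0.06397172]
[ 0.00469094 -0.00092154]
```

arm_command(
  motion="0 0 -.05 -.005 -.005 -.006 0.2; -.045 .03 0 0 0 0 .2; 0 0 0 0 0 0 .2",
)

```text
time_s: 29.83
eef_pos: [0.4219, -0.3678, 0.1882]
eef_rot: [-0.0, 0.723, -0.691, -0.001]
wrist_force: [0.3, -0.9, -3.3]
opening: 0.57
```

Run:
```python
from plan import *
st()
plan([(.424,-.3705,.1465,-177.4,.03)],.2)
```

```text
t 29.83 [ 0.4219 -0.3678  0.1882] psi -177.38 tilt [-0.     0.001] q [-0.93  0.19  1.69  0.    1.27  2.17] F [ 0.3 -0.9 -3.3] T [0.01 0.01 0.03] op 0.570
2 rows
0.007 -.005 0.104 0 0.001 0 0.2; 0.007 -.005 0.104 0 0 0 0.2
```

arm_command(
  motion=".018 -.01 0 0 0 0 0.2; 0 0 .05 0 0 0 .2; 0 0 .05 0 0 0 .2; 0 0 0 0 0 0 .2",
)

```text
time_s: 30.17
eef_pos: [0.4248, -0.3725, 0.1677]
eef_rot: [-0.0, 0.723, -0.691, 0.001]
wrist_force: [-0.4, 1.3, -2.4]
opening: 0.567
```

Run:
```python
from plan import *
st()
plan([(.424,-.3705,.1465,-177.4,.03)],.2)
```

```text
t 30.17 [ 0.4248 -0.3725  0.1677] psi -177.36 tilt [ 0.001 -0.001] q [-0.93  0.22  1.69  0.    1.22  2.17] F [-0.4  1.3 -2.4] T [0.04 0.05 0.02] op 0.567
1 rows
-.01 0.003 0.106 -.001 -.001 0.001 0.2
```

arm_command(
  motion="-.01 .003 0.05 0 0 0 0.2; 0 0 .05 0 0 0 .2; 0 0 .01 0 0 0 .2; 0 0 0 0 0 0 .2",
)

```text
time_s: 30.5
eef_pos: [0.4245, -0.372, 0.145]
eef_rot: [0.0, 0.723, -0.691, 0.001]
wrist_force: [-2.8, 4.9, 9.3]
opening: 0.563
```

Run:
```python
from plan import *
from h import *
from laneP import *
st()
c=snap('scene','s12.png'); a=c['img'][170:320,80:250,::-1]
cv2.imwrite('pics/s12z.png',cv2.resize(a,None,fx=4,fy=4,interpolation=cv2.INTER_CUBIC))
```

```text
t 30.50 [ 0.4245 -0.372   0.145 ] psi -177.38 tilt [ 0.001 -0.003] q [-0.93  0.25  1.71 -0.    1.18  2.17] F [-2.8  4.9  9.3] T [1.21 0.5  0.01] op 0.563
```

View pics/s12z.png

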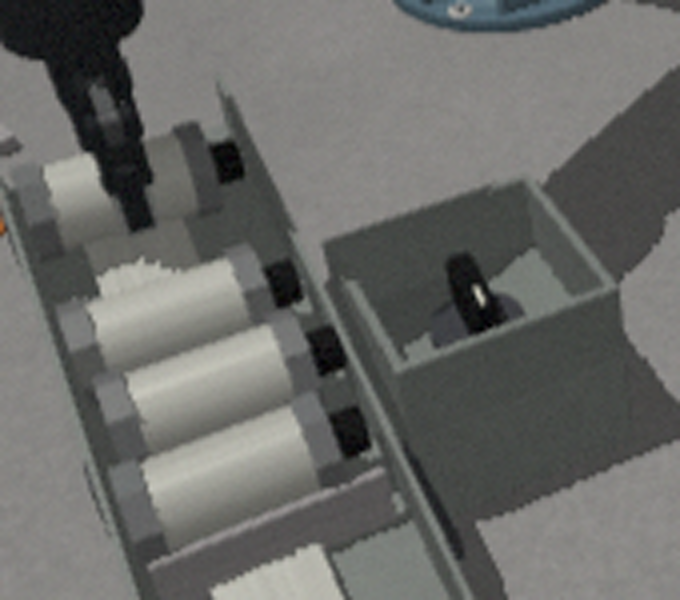

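arm_command(
  motion="0 0 -.005 0 0 0 0.2; 0 0 0 0 0 0 0.8; 0 0 0 0 0 0 0.8; 0 0 0 0 0 0 0.8; 0 0 -.15 0 0 0 .8; 0 0 -.2 0 0 0 .8; 0 0 -.15 0 0 0 .8; 0 0 -.05 0 0 0 .8; 0 0 0 0 0 0 .8",
)

```text
time_s: 31.3
eef_pos: [0.4233, -0.3704, 0.2546]
eef_rot: [-0.0, 0.723, -0.691, -0.002]
wrist_force: [0.7, -0.9, -0.5]
opening: 0.802
```

Run:
```python
from plan import *
from h import *
st()
c=snap('scene','s13.png'); a=c['img'][170:320,80:250,::-1]
cv2.imwrite('pics/s13z.png',cv2.resize(a,None,fx=4,fy=4,interpolation=cv2.INTER_CUBIC))
```

```text
t 31.30 [ 0.4233 -0.3704  0.2546] psi -177.39 tilt [-0.003  0.004] q [-0.93  0.14  1.61 -0.    1.4   2.17] F [ 0.7 -0.9 -0.5] T [-0.01  0.    0.09] op 0.802
```

View pics/s13z.png

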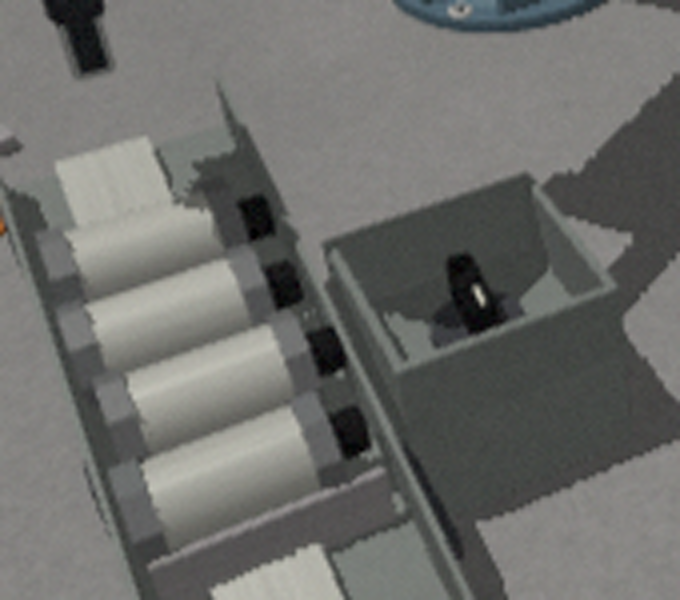

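Run:
```python
from h import *
from laneP import *
c=snap('top','t13.png'); a=c['img'][185:220,355:390,::-1].copy()
a=cv2.resize(a,None,fx=16,fy=16,interpolation=cv2.INTER_CUBIC)
def P(x,y,z): 
    p=w2px(c,[*toW(x,y),z]); return tuple(int(v) for v in ((p-[355,185]+.5)*16))
K=(.13,.162)
for ang,col in((0,(0,255,0)),(.15,(0,0,255))):
    e=[np.array([np.cos(-ang),np.sin(-ang)])*.028,np.array([-np.sin(-ang),np.cos(-ang)])*.008]
    pts=[P(K[0]+sx*e[0][0]+sy*e[1][0],K[1]+sx*e[0][1]+sy*e[1][1],.114) for sx,sy in((1,1),(1,-1),(-1,-1),(-1,1))]
    cv2.polylines(a,[np.array(pts)],True,col,1)
cv2.imwrite('pics/k13.png',a)
```

```text
(no output)
```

View pics/k13.png

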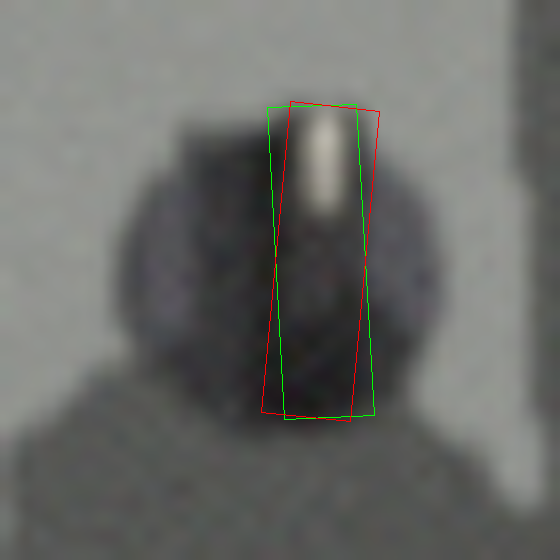

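Run:
```python
from plan import *
st()
plan([(.547,-.209,.19,-87.4,.04)],.5)
```

```text
t 31.40 [ 0.4225 -0.3694  0.2518] psi -177.40 tilt [-0.005  0.007] q [-0.93  0.14  1.61 -0.    1.4   2.17] F [0.  0.1 0. ] T [-0.03 -0.04 -0.03] op 0.800
13 rows
-.059 -.051 0.024 0.004 0.007 -.115 0.5; -.053 -.057 0.024 0 0 -.116 0.5; -.046 -.064 0.023 0 0 -.115 0.5; -.038 -.068 0.024 0 0 -.116 0.5; -.029 -.072 0.024 0 0 -.115 0.5; -.02 -.076 0.024 0 0 -.115 0.5; -.011 -.077 0.024 0 0 -.116 0.5; -.001 -.078 0.023 0 0 -.115 0.5; 0.008 -.078 0.024 0 0 -.115 0.5; 0.017 -.076 0.024 0 0 -.116 0.5
0.026 -.074 0.024 0 0 -.115 0.5; 0.035 -.07 0.023 0 0 -.116 0.5; 0.043 -.065 0.024 0 0 -.115 0.5
```

arm_command(
  motion="-.059 -.051 0 0.004 0.007 -.115 0.5; -.053 -.057 0 0 0 -.116 0.5; -.046 -.064 0.01 0 0 -.115 0.5; -.038 -.068 0.01 0 0 -.116 0.5; -.029 -.072 0.01 0 0 -.115 0.5; -.02 -.076 0.024 0 0 -.115 0.5; -.011 -.077 0.024 0 0 -.116 0.5; -.001 -.078 0.023 0 0 -.115 0.5; 0.008 -.078 0.024 0 0 -.115 0.5; 0.017 -.076 0.024 0 0 -.116 0.5",
)

```text
time_s: 32.23
eef_pos: [0.5091, -0.2343, 0.1948]
eef_rot: [-0.009, 0.99, -0.14, -0.015]
wrist_force: [0.3, -0.3, 0.7]
opening: 0.5
```

arm_command(
  motion="0.026 -.074 0.024 0 0 -.115 0.5; 0.02 -.04 0.023 0 0 -.05 0.5; 0 0 0 0 0 0 .5",
)

```text
time_s: 32.48
eef_pos: [0.5204, -0.2076, 0.1751]
eef_rot: [-0.015, 0.999, -0.046, -0.02]
wrist_force: [-1.1, -0.9, -0.6]
opening: 0.501
```

Run:
```python
from plan import *
from h import *
st()
plan([(.547,-.209,.16,-87.4,.04)],.5)
c=snap('scene','s14.png'); a=c['img'][170:320,80:250,::-1]
cv2.imwrite('pics/s14z.png',cv2.resize(a,None,fx=4,fy=4,interpolation=cv2.INTER_CUBIC))
```

```text
t 32.48 [ 0.5204 -0.2076  0.1751] psi -95.34 tilt [-0.038  0.032] q [-0.59  0.24  1.66  0.01  1.29  1.07] F [-1.1 -0.9 -0.6] T [-0.04  0.01 -0.02] op 0.501
2 rows
0.068 -.002 0.035 -.028 0.038 -.066 0.5; 0.067 0.003 0.038 0 0 -.066 0.5
```

View pics/s14z.png

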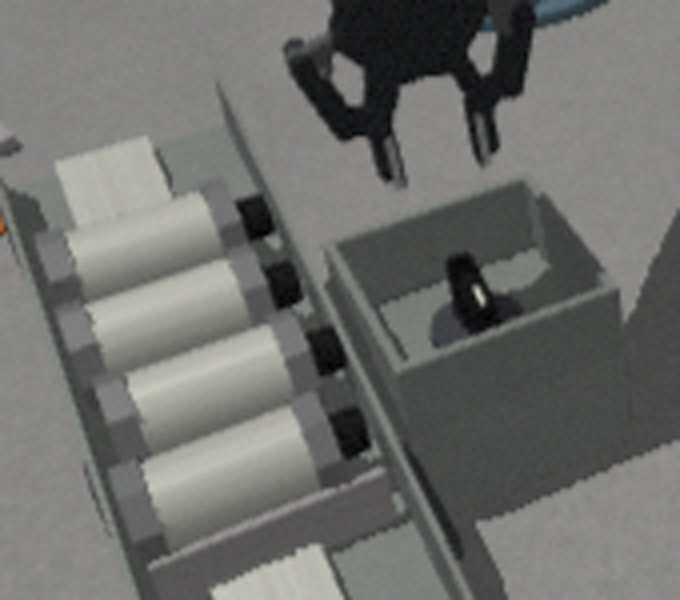

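arm_command(
  motion="0.075 -.002 0.02 -.028 0.038 -.066 0.5; 0.067 0.003 0.02 0 0 -.066 0.5; 0 0 0 0 0 0 .5",
)

```text
time_s: 32.78
eef_pos: [0.5461, -0.2105, 0.1626]
eef_rot: [-0.001, 1.0, 0.02, -0.003]
wrist_force: [-1.6, -0.3, -0.7]
opening: 0.502
```

Run:
```python
from plan import *
st()
plan([(.547,-.209,.083,-87.4,.025)],.5)
```

```text
t 32.78 [ 0.5461 -0.2105  0.1626] psi -87.67 tilt [-0.005  0.001] q [-0.57  0.28  1.64 -0.    1.23  0.96] F [-1.6 -0.3 -0.7] T [0.   0.03 0.02] op 0.502
4 rows
0.002 -.002 0.099 -.001 0.005 -.001 0.5; 0.001 -.002 0.1 0 0 -.001 0.5; 0.001 -.002 0.099 0 0 -.001 0.5; 0.001 -.001 0.1 0 0 -.002 0.5
```

arm_command(
  motion="0.005 -.007 0.09 -.001 0.005 -.004 0.5; 0 0 0.1 0 0 0 0.5; 0 0 0.1 0 0 0 0.5; 0 0 0.08 0 0 0 0.5; 0 0 .02 0 0 0 .5; 0 0 0 0 0 0 .5",
)

```text
time_s: 33.28
eef_pos: [0.5424, -0.2125, 0.0802]
eef_rot: [-0.0, 1.0, 0.011, -0.002]
wrist_force: [-0.5, -0.9, 0.2]
opening: 0.5
```

Run:
```python
from plan import *
st()
plan([(.547,-.209,.084,-87.4,.025)],.5)
```

```text
t 33.28 [ 0.5424 -0.2125  0.0802] psi -88.74 tilt [-0.004  0.001] q [-0.58  0.38  1.69 -0.    1.07  0.97] F [-0.5 -0.9  0.2] T [ 0.03 -0.01 -0.  ] op 0.500
1 rows
0.023 -.017 -.019 -.001 0.004 -.022 0.5
```

Center on the knob and close.

arm_command(
  motion="0.026 -.02 -.025 0 0.004 -.024 0.5; 0 0 0 0 0 0 .5; 0 0 0 0 0 0 0; 0 0 0 0 0 0 0; 0 0 0 0 0 0 0; 0 0 0 0 0 0 0",
)

```text
time_s: 33.78
eef_pos: [0.5483, -0.208, 0.0889]
eef_rot: [-0.001, 1.0, 0.022, 0.001]
wrist_force: [0.6, -3.9, -9.9]
opening: 0.174
```

Run:
```python
from plan import *
st()
```

```text
t 33.78 [ 0.5483 -0.208   0.0889] psi -87.44 tilt [0.003 0.001] q [-0.57  0.37  1.69  0.    1.09  0.96] F [ 0.6 -3.9 -9.9] T [-0.89 -0.38 -0.13] op 0.174
```

arm_command(
  motion="0 0 0 0 0 0.1 0; 0 0 0 0 0 0.115 0; 0 0 0 0 0 0.115 0; 0 0 0 0 0 0.115 0; 0 0 0 0 0 0.115 0; 0 0 0 0 0 0.115 0; 0 0 0 0 0 0.115 0; 0 0 0 0 0 0.115 0; 0 0 0 0 0 0.115 0; 0 0 0 0 0 0.115 0",
)

```text
time_s: 34.62
eef_pos: [0.5478, -0.2091, 0.0889]
eef_rot: [0.001, 0.83, -0.558, 0.002]
wrist_force: [-0.1, 0.3, -3.4]
opening: 0.178
```

Run:
```python
from plan import *
st()
plan([(.5483,-.208,.087,-161.5,.025)],0)
```

```text
t 34.62 [ 0.5478 -0.2091  0.0889] psi -157.88 tilt [ 0.002 -0.004] q [-0.57  0.37  1.69 -0.    1.08  2.19] F [-0.1  0.3 -3.4] T [-0.01  0.04  0.11] op 0.178
1 rows
-.004 -.004 0.01 -.001 -.004 0.06 0
```

arm_command(
  motion="0 0 0 0 0 0.055 0; 0 0 0 0 0 0.02 0; 0 0 0 0 0 0 0",
)

```text
time_s: 34.87
eef_pos: [0.5476, -0.2089, 0.0889]
eef_rot: [0.001, 0.805, -0.594, 0.002]
wrist_force: [1.4, -0.6, -4.2]
opening: 0.172
```

Run:
```python
from plan import *
from h import *
st()
c=snap('scene','s15.png'); a=c['img'][170:420,60:250,::-1]
cv2.imwrite('pics/s15z.png',cv2.resize(a,None,fx=2.4,fy=2.4,interpolation=cv2.INTER_CUBIC))
```

```text
t 34.87 [ 0.5476 -0.2089  0.0889] psi -162.82 tilt [ 0.001 -0.005] q [-0.57  0.37  1.69 -0.    1.08  2.28] F [ 1.4 -0.6 -4.2] T [-0.02 -0.12  0.74] op 0.172
```

View pics/s15z.png

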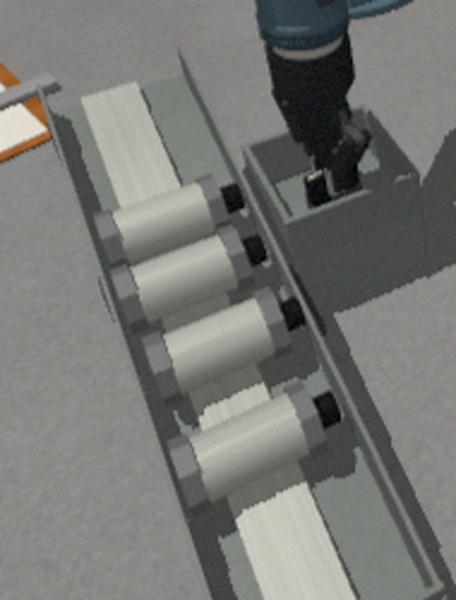

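arm_command(
  motion="0 0 0 0 0 0 0; 0 0 0 0 0 0 0.5; 0 0 0 0 0 0 0.5; 0 0 0 0 0 0 0.5; 0 0 -.1 0 0 0 0.5; 0 0 -.2 0 0 0 0.5; 0 0 -.2 0 0 0 0.5; 0 0 -.1 0 0 0 0.8; 0 0 0 0 0 0 .8",
)

```text
time_s: 35.67
eef_pos: [0.5472, -0.2092, 0.2147]
eef_rot: [0.001, 0.805, -0.593, 0.002]
wrist_force: [0.3, -0.2, 0.6]
opening: 0.768
```

Run:
```python
from plan import *
from h import *
st()
c=snap('scene','s16.png'); a=c['img'][170:420,60:250,::-1]
cv2.imwrite('pics/s16z.png',cv2.resize(a,None,fx=2.4,fy=2.4,interpolation=cv2.INTER_CUBIC))
c=snap('top','t16.png'); a=c['img'][50:290,120:480,::-1]
cv2.imwrite('pics/t16z.png',cv2.resize(a,None,fx=2.2,fy=2.2,interpolation=cv2.INTER_CUBIC))
```

```text
t 35.67 [ 0.5472 -0.2092  0.2147] psi -162.81 tilt [ 0.001 -0.004] q [-0.57  0.22  1.6  -0.    1.32  2.28] F [ 0.3 -0.2  0.6] T [-0.02 -0.08 -0.03] op 0.768
```

View pics/s16z.png

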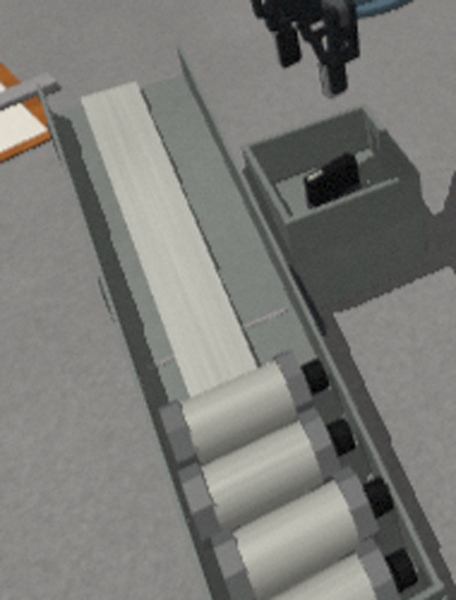

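View pics/t16z.png

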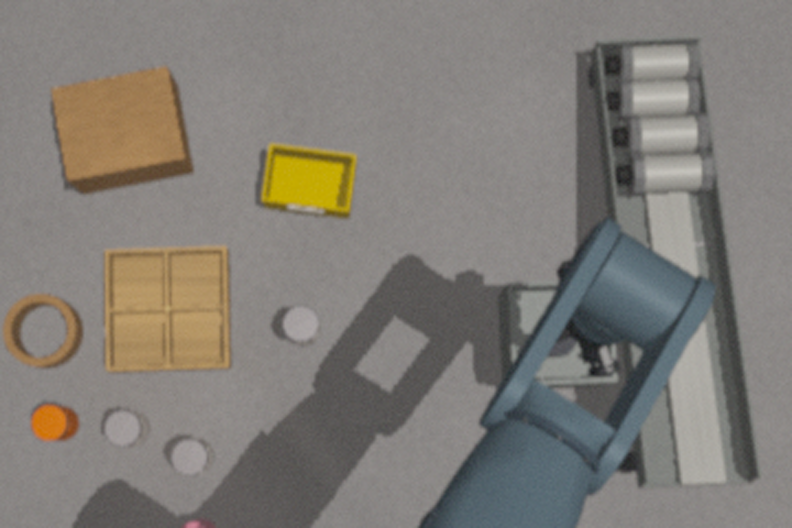

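Run:
```python
from h import *
from cans import cans
from plan import st,plan
c=camera('top')
g=c['img']
for n in ['tin0']:
    for d in search_frame('top',n):
        b=d['box']; u,v=(b[0]+b[2])/2,(b[1]+b[3])/2
        print(round(d['conf'],2),np.round(b),px2w(c,u,v,.07)[:2], g[int(v),int(u)])
st(); plan([(.5615,.1315,.15,-45,.04)],.75)
```

```text
0.73 [134. 233. 158. 254.] [0.42253551 0.45220927] [208 119  26]
0.69 [200. 284. 221. 305.] [0.27729385 0.26012689] [136  86  98]
0.68 [194. 252. 216. 268.] [0.37575407 0.27852054] [159 155 154]
0.57 [167. 238. 188. 253.] [0.41750575 0.35976692] [163 156 155]
t 35.87 [ 0.544  -0.2073  0.2075] psi -162.81 tilt [-0.008  0.002] q [-0.57  0.22  1.61 -0.    1.32  2.28] F [ 0.7  0.2 -1. ] T [ 0.02  0.   -0.  ] op 0.797
17 rows
-.094 -.034 0.017 0.007 0.004 -.116 0.75; -.088 -.046 0.017 0 0 -.115 0.75; -.083 -.056 0.017 0 0 -.116 0.75; -.075 -.065 0.017 0 0 -.115 0.75; -.067 -.074 0.017 0 0 -.116 0.75; -.058 -.082 0.017 0 0 -.115 0.75; -.047 -.088 0.017 0 0 -.116 0.75; -.036 -.093 0.017 0 0 -.115 0.75; -.025 -.096 0.017 0 0 -.115 0.75; -.013 -.099 0.017 0 0 -.116 0.75
-.001 -.1 0.016 0 0 -.115 0.75; 0.011 -.099 0.017 0 0 -.116 0.75; 0.023 -.097 0.017 0 0 -.115 0.75; 0.034 -.094 0.017 0 0 -.116 0.75; 0.046 -.089 0.017 0 0 -.115 0.75; 0.056 -.082 0.017 0 0 -.116 0.75; 0.065 -.076 0.017 0 0 -.115 0.75
```

arm_command(
  motion="-.094 -.034 0.017 0.007 0.004 -.116 0.75; -.088 -.046 0 0 0 -.115 0.75; -.083 -.056 0 0 0 -.116 0.75; -.075 -.065 0 0 0 -.115 0.75; -.067 -.074 0 0 0 -.116 0.75; -.058 -.082 0.01 0 0 -.115 0.75; -.047 -.088 0.01 0 0 -.116 0.75; -.036 -.093 0.017 0 0 -.115 0.75; -.025 -.096 0.017 0 0 -.115 0.75; -.013 -.099 0.017 0 0 -.116 0.75",
)

```text
time_s: 36.7
eef_pos: [0.5386, 0.0001, 0.1668]
eef_rot: [-0.006, 1.0, -0.013, -0.017]
wrist_force: [1.3, 0.1, 0.4]
opening: 0.75
```

Run:
```python
from plan import *
st(); plan([(.562,.132,.14,-45,.04)],.75)
```

```text
t 36.70 [5.386e-01 1.000e-04 1.668e-01] psi -91.54 tilt [-0.035  0.013] q [-0.22  0.19  1.73  0.01  1.25  1.37] F [1.3 0.1 0.4] T [-0.04 -0.04  0.  ] op 0.750
7 rows
0.015 -.094 0.02 -.013 0.033 -.111 0.75; 0.025 -.093 0.019 0 0 -.11 0.75; 0.036 -.088 0.019 0 0 -.111 0.75; 0.045 -.085 0.019 0 -.001 -.111 0.75; 0.055 -.078 0.02 0 0 -.111 0.75; 0.064 -.071 0.019 0 0 -.111 0.75; 0.072 -.064 0.019 0 0 -.11 0.75
```

arm_command(
  motion="0.015 -.094 0.02 -.013 0.033 -.111 0.75; 0.025 -.093 0.019 0 0 -.11 0.75; 0.036 -.088 0.019 0 0 -.111 0.75; 0.045 -.085 0.019 0 -.001 -.111 0.75; 0.055 -.078 0.02 0 0 -.111 0.75; 0.064 -.071 0.019 0 0 -.111 0.75; 0.03 -.03 0.01 0 0 -.05 0.75; 0 0 0 0 0 0 .75",
)

```text
time_s: 37.37
eef_pos: [0.5436, 0.1323, 0.1199]
eef_rot: [-0.008, 0.927, 0.374, -0.015]
wrist_force: [0.2, -0.5, 0.3]
opening: 0.752
```

Run:
```python
from plan import *
st(); plan([(.562,.132,.12,-45,.04)],.75)
```

```text
t 37.37 [0.5436 0.1323 0.1199] psi -46.03 tilt [-0.034  0.003] q [0.02 0.29 1.71 0.   1.17 0.83] F [ 0.2 -0.5  0.3] T [ 0.01 -0.02  0.01] op 0.752
1 rows
0.065 0.065 -.003 -.025 0.021 -.017 0.75
```

arm_command(
  motion="0.085 0.085 0 -.025 0.021 -.02 0.75; 0 0 0.1 0 0 0 .75; 0 0 .1 0 0 0 .75; 0 0 0 0 0 0 .75",
)

```text
time_s: 37.7
eef_pos: [0.5641, 0.1312, 0.072]
eef_rot: [-0.001, 0.924, 0.382, -0.004]
wrist_force: [-0.1, -0.7, 0.2]
opening: 0.748
```

Run:
```python
from plan import *
from h import *
st(); plan([(.562,.132,.034,-45,.04)],.75)
c=snap('scene','s17.png'); a=c['img'][150:270,260:430,::-1]
cv2.imwrite('pics/s17z.png',cv2.resize(a,None,fx=4,fy=4,interpolation=cv2.INTER_CUBIC))
```

```text
t 37.70 [0.5641 0.1312 0.072 ] psi -45.08 tilt [-0.009 -0.001] q [ 0.02  0.39  1.7  -0.    1.06  0.81] F [-0.1 -0.7  0.2] T [-0.04  0.02 -0.  ] op 0.748
1 rows
-.003 -.009 0.19 -.005 0.007 -.001 0.75
```

View pics/s17z.png

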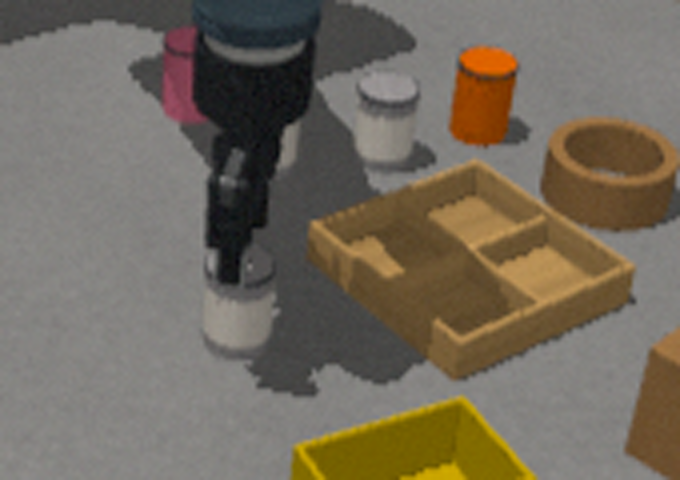

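arm_command(
  motion="-.003 -.01 0.09 -.005 0.007 0 0.75; 0 0 0.09 0 0 0 .75; 0 0 .015 0 0 0 .75; 0 0 0 0 0 0 .75; 0 0 0 0 0 0 .2; 0 0 0 0 0 0 .2; 0 0 0 0 0 0 .2; 0 0 0 0 0 0 .2",
)

```text
time_s: 38.42
eef_pos: [0.5643, 0.1298, 0.0386]
eef_rot: [0.001, 0.926, 0.378, 0.002]
wrist_force: [0.2, 0.0, -2.4]
opening: 0.546
```

Run:
```python
from plan import *
st(); plan([(.565,.14,.09,-45,.04),(.628,.277,.13,-45,.04)],.2)
```

```text
t 38.42 [0.5643 0.1298 0.0386] psi -45.53 tilt [ 0.004 -0.   ] q [ 0.02  0.43  1.72 -0.    0.99  0.82] F [ 0.2  0.  -2.4] T [-0.   -0.02  0.  ] op 0.546
6 rows
0.019 -.017 -.128 0.002 -.002 -.004 0.2; 0.02 -.016 -.129 0 0 -.005 0.2; 0.177 -.065 -.05 0 0 0 0.2; 0.176 -.066 -.05 0 0 0 0.2; 0.177 -.065 -.05 0 0 0 0.2; 0.177 -.066 -.05 0 0 0 0.2
```

arm_command(
  motion="0 0 -.14 0.002 -.002 -.004 0.2; 0.02 -.016 -.14 0 0 0 0.2; 0.15 -.055 -.1 0 0 0 0.2; 0.176 -.066 -.02 0 0 0 0.2; 0.177 -.065 0 0 0 0 0.2; 0.12 -.05 0 0 0 0 0.2; 0 0 0 0 0 0 .2",
)

```text
time_s: 39.0
eef_pos: [0.6221, 0.2595, 0.1249]
eef_rot: [-0.0, 0.926, 0.378, 0.001]
wrist_force: [-0.2, -0.6, -2.0]
opening: 0.546
```

Run:
```python
from plan import *
st(); plan([(.628,.277,.12,-45,.04)],.2)
```

```text
t 39.00 [0.6221 0.2595 0.1249] psi -45.61 tilt [0.002 0.001] q [0.22 0.49 1.42 0.   1.22 1.01] F [-0.2 -0.6 -2. ] T [-0.07  0.05 -0.02] op 0.546
1 rows
0.082 -.042 0.025 0 -.002 -.01 0.2
```

arm_command(
  motion="0.1 -.052 0.02 0 -.002 -.01 0.2; 0 0 .12 0 0 0 .2; 0 0 .12 0 0 0 .2; 0 0 .05 0 0 0 .2; 0 0 0 0 0 0 .2",
)

```text
time_s: 39.42
eef_pos: [0.6313, 0.2845, 0.0642]
eef_rot: [0.001, 0.923, 0.385, 0.003]
wrist_force: [-0.5, 0.2, -2.0]
opening: 0.545
```

Run:
```python
from plan import *
st(); plan([(.628,.277,.0440,-45,.04)],.2)
```

```text
t 39.42 [0.6313 0.2845 0.0642] psi -44.74 tilt [0.006 0.   ] q [ 0.25  0.6   1.4  -0.    1.14  1.03] F [-0.5  0.2 -2. ] T [-0.01  0.01  0.01] op 0.545
1 rows
-.039 0.014 0.101 0.004 -.004 0.004 0.2
```

arm_command(
  motion="-.045 .016 0.03 0.004 -.004 0 0.2; 0 0 .06 0 0 0 .2; 0 0 .012 0 0 0 .2; 0 0 0 0 0 0 .2",
)

```text
time_s: 39.75
eef_pos: [0.6274, 0.2733, 0.044]
eef_rot: [0.0, 0.923, 0.384, 0.0]
wrist_force: [-0.7, -0.2, -2.1]
opening: 0.548
```

Run:
```python
from plan import *
from h import *
st(); plan([(.628,.277,.0440,-45,.04)],.2)
c=snap('scene','s18.png'); a=c['img'][150:270,280:450,::-1]
cv2.imwrite('pics/s18z.png',cv2.resize(a,None,fx=4,fy=4,interpolation=cv2.INTER_CUBIC))
```

```text
t 39.75 [0.6274 0.2733 0.044 ] psi -44.84 tilt [ 0. -0.] q [ 0.24  0.62  1.42 -0.    1.1   1.02] F [-0.7 -0.2 -2.1] T [ 0.02 -0.03  0.01] op 0.548
1 rows
0.015 -.011 0 0 0 0.003 0.2
```

View pics/s18z.png

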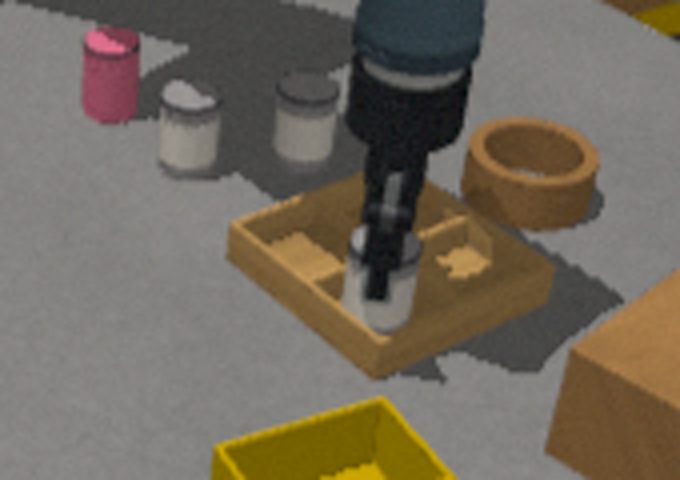

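arm_command(
  motion="0 0 .006 0 0 0 .2; 0 0 0 0 0 0 .7; 0 0 0 0 0 0 .7; 0 0 0 0 0 0 .7; 0 0 -.1 0 0 0 .7; 0 0 -.2 0 0 0 .7; 0 0 -.15 0 0 0 .7; 0 0 0 0 0 0 .7",
)

```text
time_s: 40.47
eef_pos: [0.629, 0.2738, 0.1393]
eef_rot: [0.0, 0.923, 0.384, 0.002]
wrist_force: [0.3, 0.3, 1.0]
opening: 0.698
```

Run:
```python
from plan import *
from h import *
st(); plan([(.384,.279,.13,-45,.04)],.75)
c=snap('scene','s19.png'); a=c['img'][150:270,280:450,::-1]
cv2.imwrite('pics/s19z.png',cv2.resize(a,None,fx=4,fy=4,interpolation=cv2.INTER_CUBIC))
```

```text
t 40.47 [0.629  0.2738 0.1393] psi -44.85 tilt [0.004 0.001] q [ 0.24  0.5   1.38 -0.    1.25  1.02] F [0.3 0.3 1. ] T [ 0.03 -0.08 -0.02] op 0.698
7 rows
-.121 -.127 0.006 0.002 -.003 0 0.75; -.121 -.126 0.006 0 0 0.001 0.75; -.12 -.127 0.007 0 0 0 0.75; -.121 -.127 0.007 0 0 0 0.75; -.121 -.126 0.006 0 0 0.001 0.75; -.121 -.127 0.007 0 0 0 0.75; -.121 -.126 0.006 0 0 0.001 0.75
```

View pics/s19z.png

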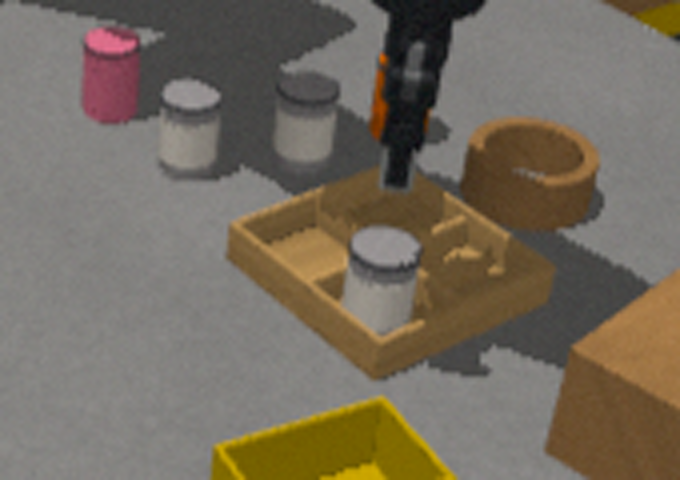

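arm_command(
  motion="-.121 -.127 0 0.002 -.003 0 0.75; -.121 -.126 0.006 0 0 0.001 0.75; -.12 -.127 0.007 0 0 0 0.75; -.121 -.127 0.007 0 0 0 0.75; -.121 -.126 0.006 0 0 0.001 0.75; -.12 -.12 0.007 0 0 0 0.75; -.06 -.07 0 0 0 0 0.75; 0 0 0 0 0 0 .75",
)

```text
time_s: 41.18
eef_pos: [0.3901, 0.2767, 0.1232]
eef_rot: [-0.0, 0.924, 0.382, -0.003]
wrist_force: [-0.1, -0.5, 1.0]
opening: 0.747
```

Run:
```python
from plan import *
from h import *
st(); plan([(.384,.279,.11,-45,.04)],.75)
```

```text
t 41.18 [0.3901 0.2767 0.1232] psi -45.11 tilt [-0.005 -0.002] q [ 0.37  0.1   1.94 -0.    1.11  1.16] F [-0.1 -0.5  1. ] T [0.02 0.02 0.01] op 0.747
1 rows
-.013 -.029 0.066 -.002 0.004 -.002 0.75
```

arm_command(
  motion="-.015 -.035 .05 -.002 0.004 0 0.75; 0 0 0.1 0 0 0 .75; 0 0 .1 0 0 0 .75; 0 0 0 0 0 0 .75",
)

```text
time_s: 41.52
eef_pos: [0.3846, 0.2807, 0.0726]
eef_rot: [0.0, 0.924, 0.383, 0.003]
wrist_force: [-1.0, -1.3, -0.3]
opening: 0.751
```

Run:
```python
from plan import *
from h import *
st(); plan([(.384,.279,.036,-45,.04)],.75)
c=snap('scene','s20.png'); a=c['img'][130:250,260:430,::-1]
cv2.imwrite('pics/s20z.png',cv2.resize(a,None,fx=4,fy=4,interpolation=cv2.INTER_CUBIC))
```

```text
t 41.52 [0.3846 0.2807 0.0726] psi -44.97 tilt [0.006 0.001] q [ 0.38  0.17  1.98 -0.    0.98  1.17] F [-1.  -1.3 -0.3] T [0.01 0.01 0.  ] op 0.751
1 rows
-.009 0.003 0.183 0.003 -.005 0 0.75
```

View pics/s20z.png

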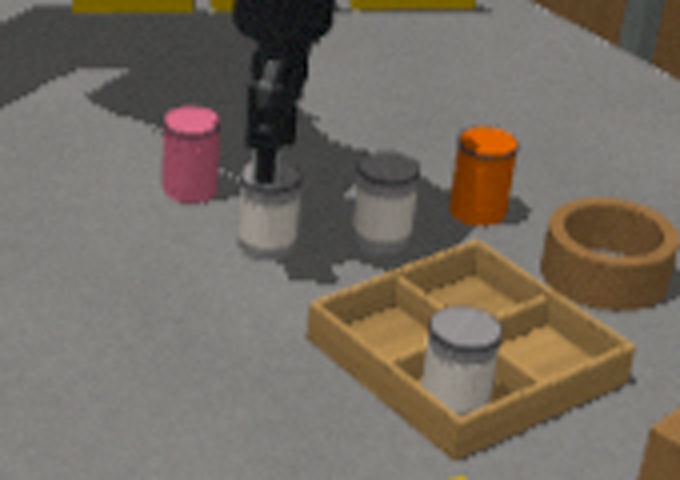

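arm_command(
  motion="-.009 .003 0.08 0.003 -.005 0 0.75; 0 0 0.09 0 0 0 .75; 0 0 .015 0 0 0 .75; 0 0 0 0 0 0 .75; 0 0 0 0 0 0 .2; 0 0 0 0 0 0 .2; 0 0 0 0 0 0 .2; 0 0 0 0 0 0 .2",
)

```text
time_s: 42.23
eef_pos: [0.3936, 0.2815, 0.0435]
eef_rot: [0.0, 0.924, 0.382, 0.006]
wrist_force: [-0.0, 0.6, -1.7]
opening: 0.542
```

Run:
```python
from plan import *
st(); plan([(.384,.28,.12,-45,.04),(.547,.274,.13,-45,.04)],.2)
```

```text
t 42.23 [0.3936 0.2815 0.0435] psi -45.05 tilt [0.011 0.004] q [0.37 0.24 1.97 0.   0.92 1.16] F [-0.   0.6 -1.7] T [ 0.04 -0.06  0.04] op 0.542
7 rows
-.017 -.013 -.192 0.005 -.011 0 0.2; -.02 -.015 -.191 0 0 -.001 0.2; 0.111 0.12 -.01 0 0 0 0.2; 0.111 0.119 -.01 0 0 0 0.2; 0.111 0.12 -.01 0 0 0 0.2; 0.111 0.119 -.01 0 0 0 0.2; 0.111 0.12 -.01 0 0 0 0.2
```

arm_command(
  motion="0 0 0 0.005 -.011 0 0.75; 0 0 0 0 0 0 .75; 0 0 0.045 0 0 0 .75; 0 0 0 0 0 0 .75; 0 0 0 0 0 0 .2; 0 0 0 0 0 0 .2; 0 0 0 0 0 0 .2; 0 0 0 0 0 0 .2",
)

```text
time_s: 42.9
eef_pos: [0.395, 0.2821, 0.0357]
eef_rot: [0.0, 0.924, 0.382, 0.001]
wrist_force: [-0.3, -0.1, 0.3]
opening: 0.544
```

Run:
```python
from plan import *
st(); plan([(.39,.28,.12,-45,.04),(.547,.274,.13,-45,.04)],.2)
```

```text
t 42.90 [0.395  0.2821 0.0357] psi -45.02 tilt [0.001 0.   ] q [ 0.38  0.27  1.96 -0.    0.91  1.16] F [-0.3 -0.1  0.3] T [-0.01 -0.02 -0.04] op 0.544
7 rows
-.008 -.003 -.141 0 -.001 0 0.2; -.009 -.004 -.14 0 0 0 0.2; -.008 -.003 -.141 0 0 0 0.2; 0.134 0.144 -.012 0 0 0 0.2; 0.133 0.144 -.013 0 0 0 0.2; 0.134 0.144 -.012 0 0 0 0.2; 0.133 0.144 -.012 0 0 0 0.2
```

arm_command(
  motion="0 0 -.141 0 -.001 0 0.2; -.009 -.004 -.14 0 0 0 0.2; -.008 -.003 -.141 0 0 0 0.2; 0.134 0.144 -.012 0 0 0 0.2; 0.133 0.144 -.013 0 0 0 0.2; 0.134 0.144 -.012 0 0 0 0.2; 0.08 0.09 -.012 0 0 0 0.2; 0 0 0 0 0 0 .2",
)

```text
time_s: 43.57
eef_pos: [0.5336, 0.2737, 0.1314]
eef_rot: [0.0, 0.923, 0.384, -0.002]
wrist_force: [-1.6, -0.3, 0.0]
opening: 0.545
```

Run:
```python
from plan import *
from h import *
st(); plan([(.547,.274,.12,-45,.04)],.2)
c=snap('scene','s21.png'); a=c['img'][130:250,260:430,::-1]
cv2.imwrite('pics/s21z.png',cv2.resize(a,None,fx=4,fy=4,interpolation=cv2.INTER_CUBIC))
```

```text
t 43.57 [0.5336 0.2737 0.1314] psi -44.84 tilt [-0.003 -0.002] q [ 0.28  0.34  1.62 -0.    1.18  1.06] F [-1.6 -0.3  0. ] T [0.02 0.02 0.01] op 0.545
1 rows
0.048 0.046 0.057 -.001 0.004 0.003 0.2
```

View pics/s21z.png

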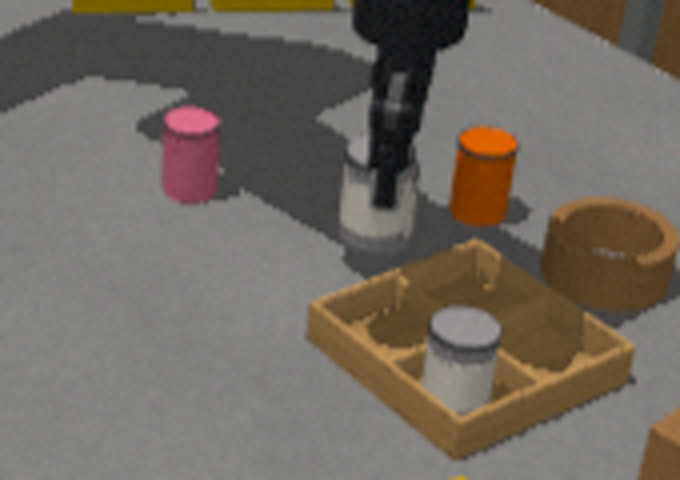

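arm_command(
  motion="0.09 0.055 0.02 -.001 0.004 0 0.2; 0 0 .12 0 0 0 .2; 0 0 .14 0 0 0 .2; 0 0 .05 0 0 0 .2; 0 0 0 0 0 0 .2",
)

```text
time_s: 44.03
eef_pos: [0.5463, 0.279, 0.0599]
eef_rot: [-0.001, 0.923, 0.384, -0.005]
wrist_force: [-1.3, -0.5, -2.2]
opening: 0.543
```

Run:
```python
from plan import *
from h import *
st(); plan([(.5515,.2785,.041,-45,.04)],.2)
```

```text
t 44.03 [0.5463 0.279  0.0599] psi -44.80 tilt [-0.009 -0.001] q [0.28 0.47 1.61 0.   1.07 1.06] F [-1.3 -0.5 -2.2] T [0.02 0.01 0.  ] op 0.543
1 rows
0.017 0.021 0.094 -.005 0.007 0.003 0.2
```

arm_command(
  motion=".02 .024 0.03 -.005 .007 0 0.2; 0 0 .055 0 0 0 .2; 0 0 .012 0 0 0 .2; 0 0 0 0 0 0 .2",
)

```text
time_s: 44.37
eef_pos: [0.5513, 0.2793, 0.0409]
eef_rot: [-0.0, 0.923, 0.385, 0.0]
wrist_force: [-0.5, 0.2, -2.0]
opening: 0.548
```

Run:
```python
from plan import *
from h import *
st(); plan([(.5515,.2785,.041,-45,.04)],.2)
c=snap('scene','s22.png'); a=c['img'][130:250,260:430,::-1]
cv2.imwrite('pics/s22z.png',cv2.resize(a,None,fx=4,fy=4,interpolation=cv2.INTER_CUBIC))
```

```text
t 44.37 [0.5513 0.2793 0.0409] psi -44.70 tilt [-0.  0.] q [0.28 0.5  1.61 0.   1.03 1.06] F [-0.5  0.2 -2. ] T [ 0.01 -0.01 -0.  ] op 0.548
1 rows
-.002 0.004 0 0 0 0.005 0.2
```

View pics/s22z.png

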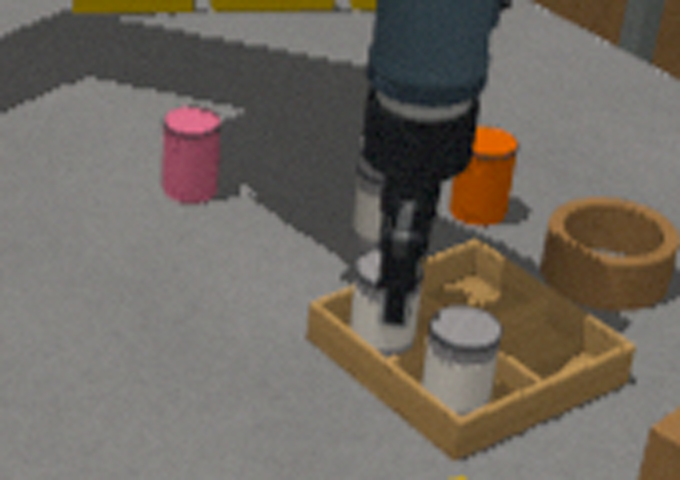

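arm_command(
  motion="0 0 .005 0 0 0 .2; 0 0 0 0 0 0 .7; 0 0 0 0 0 0 .7; 0 0 0 0 0 0 .7; 0 0 -.1 0 0 0 .7; 0 0 -.2 0 0 0 .7; 0 0 -.15 0 0 0 .7; 0 0 0 0 0 0 .7",
)

```text
time_s: 45.08
eef_pos: [0.552, 0.2793, 0.1349]
eef_rot: [-0.0, 0.923, 0.385, 0.001]
wrist_force: [0.5, -0.3, 0.8]
opening: 0.697
```

Run:
```python
from plan import *
from h import *
st(); plan([(.4215,.367,.12,-45,.04)],.75)
c=snap('scene','s23.png'); a=c['img'][130:250,260:430,::-1]
cv2.imwrite('pics/s23z.png',cv2.resize(a,None,fx=4,fy=4,interpolation=cv2.INTER_CUBIC))
```

```text
t 45.08 [0.552  0.2793 0.1349] psi -44.72 tilt [0.001 0.001] q [0.28 0.37 1.57 0.   1.2  1.06] F [ 0.5 -0.3  0.8] T [-0.02 -0.06 -0.03] op 0.697
4 rows
-.037 -.193 0.019 0 -.001 0.001 0.75; -.037 -.193 0.018 0 0 0.001 0.75; -.037 -.193 0.019 0 0 0.001 0.75; -.038 -.193 0.018 0 0 0.002 0.75
```

View pics/s23z.png

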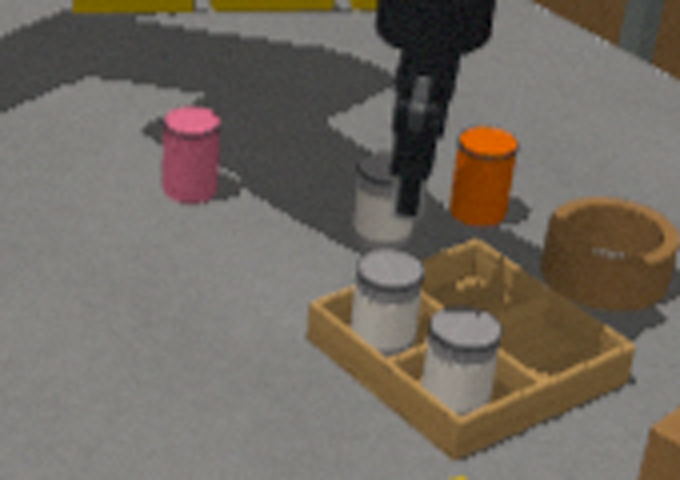

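arm_command(
  motion="-.037 -.193 0 0 -.001 0.001 0.75; -.037 -.193 0.01 0 0 0.001 0.75; -.037 -.193 0.01 0 0 0.001 0.75; -.025 -.13 0.018 0 0 0.002 0.75; 0 0 0 0 0 0 .75",
)

```text
time_s: 45.55
eef_pos: [0.4294, 0.3599, 0.1234]
eef_rot: [0.0, 0.925, 0.379, 0.001]
wrist_force: [0.1, 0.0, -0.3]
opening: 0.746
```

Run:
```python
from plan import *
from h import *
st(); plan([(.422,.367,.11,-45,.04)],.75)
```

```text
t 45.55 [0.4294 0.3599 0.1234] psi -45.44 tilt [ 0.001 -0.   ] q [ 0.49  0.27  1.73 -0.    1.14  1.28] F [ 0.1  0.  -0.3] T [-0.02  0.02 -0.01] op 0.746
1 rows
-.002 -.051 0.067 0.001 -.001 -.007 0.75
```

arm_command(
  motion="-.002 -.06 .05 0 0 -.007 0.75; 0 0 0.1 0 0 0 .75; 0 0 .1 0 0 0 .75; 0 0 0 0 0 0 .75",
)

```text
time_s: 45.88
eef_pos: [0.4191, 0.3694, 0.0709]
eef_rot: [0.001, 0.923, 0.385, 0.001]
wrist_force: [-1.4, -0.5, -1.4]
opening: 0.755
```

Run:
```python
from plan import *
from h import *
st(); plan([(.422,.367,.036,-45,.04)],.75)
c=snap('scene','s24.png'); a=c['img'][130:250,260:430,::-1]
cv2.imwrite('pics/s24z.png',cv2.resize(a,None,fx=4,fy=4,interpolation=cv2.INTER_CUBIC))
```

```text
t 45.88 [0.4191 0.3694 0.0709] psi -44.72 tilt [ 0.003 -0.   ] q [ 0.51  0.34  1.77 -0.    1.03  1.29] F [-1.4 -0.5 -1.4] T [ 0.02  0.03 -0.05] op 0.755
1 rows
0.001 0.018 0.174 0.002 -.002 0.005 0.75
```

View pics/s24z.png

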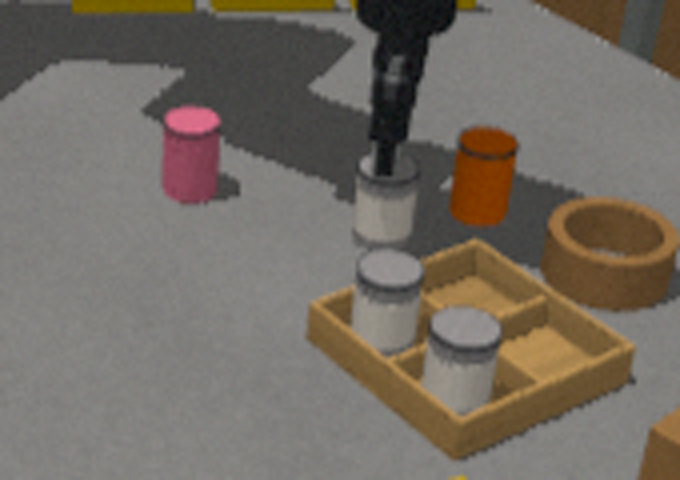

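arm_command(
  motion="0 .02 0.09 0.002 -.002 0 0.75; 0 0 0.09 0 0 0 .75; 0 0 .025 0 0 0 .75; 0 0 0 0 0 0 .75; 0 0 0 0 0 0 .2; 0 0 0 0 0 0 .2; 0 0 0 0 0 0 .2; 0 0 0 0 0 0 .2",
)

```text
time_s: 46.6
eef_pos: [0.4298, 0.3678, 0.0376]
eef_rot: [-0.0, 0.923, 0.384, 0.005]
wrist_force: [-0.2, 0.4, -2.4]
opening: 0.548
```

Run:
```python
from plan import *
st(); plan([(.422,.367,.115,-45,.04),(.544,.355,.13,-45,.04)],.2)
```

```text
t 46.60 [0.4298 0.3678 0.0376] psi -44.87 tilt [0.009 0.005] q [ 0.5   0.4   1.76 -0.    0.96  1.28] F [-0.2  0.4 -2.4] T [-0.01 -0.03  0.02] op 0.548
6 rows
-.013 -.012 -.194 0.003 -.009 0.001 0.2; -.015 -.012 -.193 0 0 0.001 0.2; 0.097 0.118 -.019 0 0 0 0.2; 0.097 0.119 -.019 0 0 0 0.2; 0.097 0.118 -.018 0 0 0 0.2; 0.097 0.119 -.019 0 0 0 0.2
```

arm_command(
  motion="0 0 -.17 0.003 -.009 0 0.2; 0 0 -.17 0 0 0 0.2; 0.08 0.1 -.06 0 0 0 0.2; 0.097 0.119 -.019 0 0 0 0.2; 0.097 0.118 0 0 0 0 0.2; 0.075 0.09 0 0 0 0 0.2; 0 0 0 0 0 0 .2",
)

```text
time_s: 47.18
eef_pos: [0.5413, 0.3565, 0.1274]
eef_rot: [0.001, 0.923, 0.386, 0.0]
wrist_force: [-1.0, -0.6, -2.4]
opening: 0.549
```

Run:
```python
from plan import *
from h import *
st(); plan([(.544,.355,.12,-45,.04)],.2)
c=snap('scene','s25.png'); a=c['img'][130:250,260:430,::-1]
cv2.imwrite('pics/s25z.png',cv2.resize(a,None,fx=4,fy=4,interpolation=cv2.INTER_CUBIC))
```

```text
t 47.18 [0.5413 0.3565 0.1274] psi -44.61 tilt [ 0.001 -0.002] q [ 0.4   0.44  1.49 -0.    1.21  1.18] F [-1.  -0.6 -2.4] T [ 0.02  0.04 -0.02] op 0.549
1 rows
0.004 0.015 0.037 0.002 0 0.006 0.2
```

View pics/s25z.png

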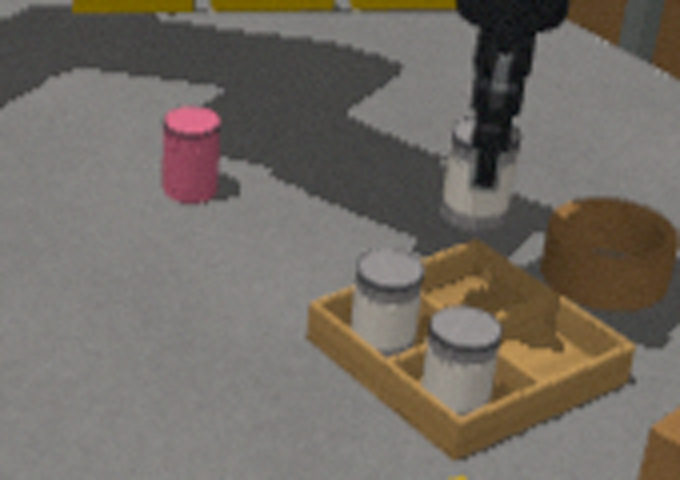

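arm_command(
  motion="0.034 0.018 0.02 0 0 0.006 0.2; 0 0 .12 0 0 0 .2; 0 0 .13 0 0 0 .2; 0 0 .05 0 0 0 .2; 0 0 0 0 0 0 .2",
)

```text
time_s: 47.65
eef_pos: [0.5447, 0.3605, 0.0613]
eef_rot: [0.0, 0.924, 0.383, -0.001]
wrist_force: [0.2, -0.3, -1.2]
opening: 0.544
```

Run:
```python
from plan import *
from h import *
st(); plan([(.5475,.3585,.0430,-45,.04)],.2)
```

```text
t 47.65 [0.5447 0.3605 0.0613] psi -44.95 tilt [-0.001 -0.001] q [ 0.4   0.54  1.51 -0.    1.1   1.19] F [ 0.2 -0.3 -1.2] T [-0.02  0.03 -0.03] op 0.544
1 rows
0.003 0.017 0.092 0 0.001 0.001 0.2
```

arm_command(
  motion=".003 .018 0.03 0 0 0 0.2; 0 0 .055 0 0 0 .2; 0 0 .01 0 0 0 .2; 0 0 0 0 0 0 .2; 0 0 0 0 0 0 .2",
)

```text
time_s: 48.07
eef_pos: [0.5469, 0.3593, 0.0421]
eef_rot: [0.0, 0.923, 0.384, -0.001]
wrist_force: [-0.7, -0.1, -1.5]
opening: 0.544
```

Run:
```python
from plan import *
from h import *
st()
c=snap('scene','s26.png'); a=c['img'][130:250,260:430,::-1]
cv2.imwrite('pics/s26z.png',cv2.resize(a,None,fx=4,fy=4,interpolation=cv2.INTER_CUBIC))
```

```text
t 48.07 [0.5469 0.3593 0.0421] psi -44.86 tilt [-0.001 -0.001] q [ 0.4   0.56  1.51 -0.    1.07  1.18] F [-0.7 -0.1 -1.5] T [-0.    0.03  0.01] op 0.544
```

View pics/s26z.png

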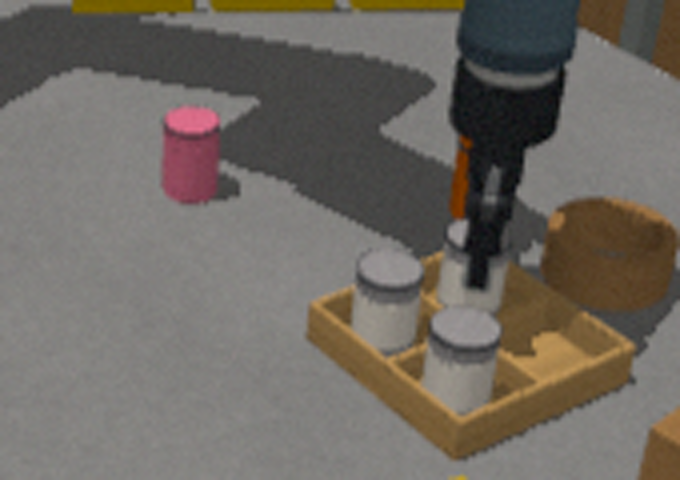

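Release and rise, then move aside for a final check.

arm_command(
  motion="0 0 .003 0 0 0 .2; 0 0 0 0 0 0 .7; 0 0 0 0 0 0 .7; 0 0 0 0 0 0 .7; 0 0 -.1 0 0 0 .7; 0 0 -.2 0 0 0 .7; 0 0 -.2 0 0 0 .7; 0 0 -.15 0 0 0 .7; 0 -.1 -.1 0 0 0 .7; 0 -.15 0 0 0 0 .7",
)

```text
time_s: 48.95
eef_pos: [0.516, 0.3921, 0.2017]
eef_rot: [0.001, 0.925, 0.381, 0.002]
wrist_force: [1.0, 0.8, 1.2]
opening: 0.698
```

arm_command(
  motion="0 -.19 0 0 0 0 .7; 0 -.19 0 0 0 0 .7; 0 -.1 0 0 0 0 .7; 0 0 0 0 0 0 .7; 0 0 0 0 0 0 .7",
)

```text
time_s: 49.37
eef_pos: [0.4454, 0.4675, 0.2098]
eef_rot: [-0.001, 0.924, 0.382, 0.009]
wrist_force: [-0.6, 0.0, 0.7]
opening: 0.705
```

Run:
```python
from plan import *
from h import *
from laneP import *
st()
c=snap('scene','s27.png')
cv2.imwrite('pics/s27z.png',cv2.resize(c['img'][130:420,60:440,::-1],None,fx=2,fy=2,interpolation=cv2.INTER_CUBIC))
c=snap('top','t27.png')
cv2.imwrite('pics/t27z.png',cv2.resize(c['img'][50:290,120:480,::-1],None,fx=2.2,fy=2.2,interpolation=cv2.INTER_CUBIC))
for d in search_frame('top','tin0'):
    b=d['box']; u,v=(b[0]+b[2])/2,(b[1]+b[3])/2; w=px2w(c,u,v,.075)[:2]-[.586,.3161]; cc,s=np.cos(.0344),np.sin(.0344)
    print(round(d['conf'],2),np.round(b),'crate xy',np.round([cc*w[0]+s*w[1],-s*w[0]+cc*w[1]],3))
```

```text
t 49.37 [0.4454 0.4675 0.2098] psi -45.13 tilt [0.015 0.009] q [ 0.63  0.34  1.45 -0.    1.33  1.42] F [-0.6  0.   0.7] T [-0.    0.   -0.01] op 0.705
0.83 [202. 161. 222. 186.] crate xy [ 0.041 -0.055]
0.79 [200. 285. 219. 304.] crate xy [-0.31  -0.043]
0.79 [133. 233. 155. 253.] crate xy [-0.156  0.146]
0.68 [200. 194. 218. 214.] crate xy [-0.048 -0.045]
0.59 [172. 197. 193. 210.] crate xy [-0.045  0.033]
0.27 [346.  67. 466. 274.] crate xy [ 0.033 -0.627]
```

View pics/s27z.png

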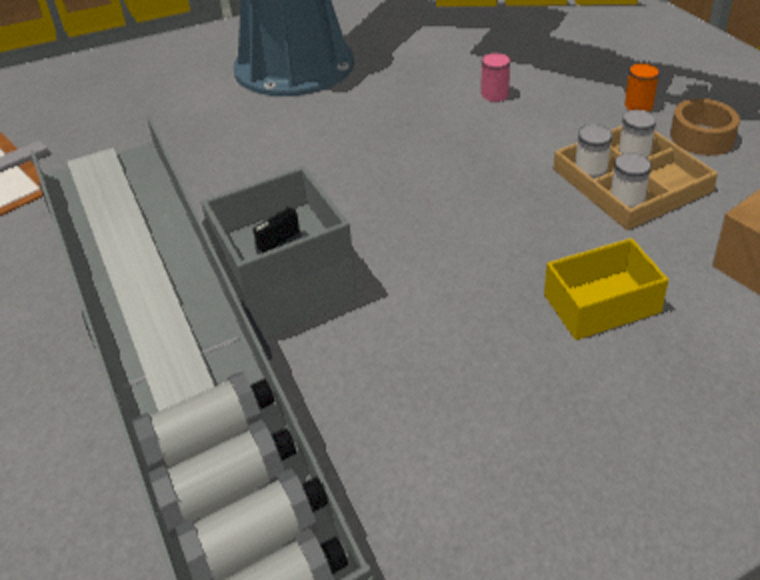

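View pics/t27z.png

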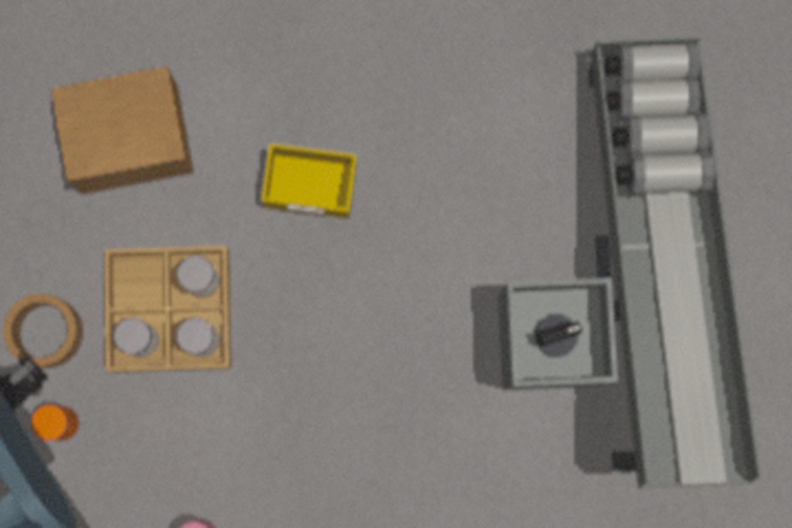

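Run:
```python
from h import *
from laneP import *
c=camera('top')
f=lambda p:(120+(p[0]+.5)/2.2-.5,50+(p[1]+.5)/2.2-.5)
for p in((197,273),(134,336),(196,336)):
    w=px2w(c,*f(p),.075)[:2]-[.586,.3161]; cc,s=np.cos(.0344),np.sin(.0344)
    print('tin',np.round([cc*w[0]+s*w[1],-s*w[0]+cc*w[1]],3))
# barrel mid (top of barrel), neck tips left edge
for m,n,x in(((661,61),(606,65),.50),((660,97),(607,101),.445),((667,133),(613,137),.385),((670,173),(616,175),.33)):
    z=.135-.2126*x
    print('can',np.round(toL(px2w(c,*f(m),z+.05)),3),'neck',np.round(toL(px2w(c,*f(n),z+.026)),3))
a=px2w(c,*f((575,328)),.114);k=np.array([*toW(.13,.162)])
d=a[:2]-k; print('knob',-(np.arctan2(d[1],d[0])-L[2]), np.linalg.norm(d))
```

```text
tin [ 0.041 -0.047]
tin [-0.041  0.038]
tin [-0.044 -0.045]
can [ 0.497 -0.001] neck [0.502 0.068]
can [0.444 0.006] neck [0.448 0.073]
can [0.391 0.004] neck [0.395 0.07 ]
can [0.334 0.006] neck [0.34  0.072]
knob 1.3125406828110693 0.019702563496806248
```

Run:
```python
from bench import *
print(hand_in())
```

```text
the job is handed in; nothing more can be done
None
```

The delivery is put away and the job is handed in at about 49.5 s. `hand_in` gives no verdict, so the results below are my own checks.

- **Knob and canisters:** I turned the knob anticlockwise to its stop. Then I loaded all four canisters with necks towards the knob's side, two of them turned half round. Pictures showed all four queued at rest behind the raised stop, and I then turned the knob fully clockwise.
- **Tins:** the three white tins stand in three separate crate cells. I left the pink and orange look-alikes alone.

Last checks, from the final pictures:

| Item | Measured | Required |
|---|---|---|
| Canisters, lane x | about 0.33 to 0.50 m | 0.262 to 0.53 m |
| Canisters, lane y | within about 6 mm of 0 | within 20 mm |
| Neck tips, lane y | about 0.07 m | above 0.045 m |
| Knob | about 1.31 rad | above 1.15 rad |
| Tins, from cell centres | within about 7 mm | within about 25 mm |

The gripper was about 0.2 m above the bench, clear of everything. The bin and tape roll looked unmoved; I didn't measure them.

- **Checks that disagreed:**
  - The tin detector put one tin 10 to 15 mm off centre, while the lid centre read from the picture put it about 7 mm off. Both lie inside the allowed range.
  - With the stop raised, the knob read between about 0 and 0.08 rad from the picture. The turning torque showed it against its end stop.
- **What went wrong:** the fourth canister first landed with a collar on the lane's side wall. I lifted it, shifted it about 7 mm and set it down again. I also gripped one canister and one tin a second time because the first grips were too high.

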